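Load mortar bars under a swing-arm scan head with a lock-collar switch

ROBOT

A 6-joint arm with a two-finger parallel gripper is mounted at the origin on the work surface. World frame = base frame: x ahead of the robot, y to its left, z up, the work surface at z = 0. Lengths are in m, angles in rad, forces in N, time in s.
With the tool pointing down it reaches from about 0.3 to 0.75 m from the base axis. Payload 8.5 kg.
Tool frame: the origin (TCP) lies at the very end of the fingers, on their centre line; the grasp point (between the pads) lies 19 mm behind it; z points along the fingers, y is the direction in which the jaws open and shut (so a half turn about z gives the same grasp; the last joint's range is limited). The gripper opens to 88 mm and grips with 3 to 60 N. Pads are 18 mm wide; open, the fingers measure 123 mm over their backs; the gripper's body (75 mm by 187 mm) begins 45 mm behind the grasp point.
Start: joints at [1.05, 0.381, 1.297, -0, 1.464, -0.215], TCP at [0.166, 0.524, 0.217] pointing down, gripper open.
Joint ranges: [-3.11, 3.11], [-0.89, 2.33], [0.22, 2.48], [-1.42, 4.56], [0.17, 2.85], [-2.88, 2.88]. Speed limits (rad/s): [2.39, 2.39, 3.14, 3.14, 3.14, 3.14].

INTERFACE

Orientations are given as a rotation vector (axis times angle).
In Python, from plant import env gives the robot as it stands. The module is installed in compiled form; this text tells all that it offers.
- The arm moves only by the shell command python3 -m creep 'ROWS' [FORCE]. ROWS is a JSON object of lists of equal length, an entry for each row: "gripper": the gripper command: -1 is fully open, 1 is shut, values between are in proportion; "offset": the shift along the tool's x, y, z in units of 120 mm (1.0 is 120 mm), a list of three; "rot": the turn, a rotation vector about the tool's x, y, z in units of 90 degrees (1.0 is 90 degrees), a list of three. A call has 1 to 5 rows; each row is the pose to reach, as a shift and turn from the pose commanded when the call began, along the tool's axes at that moment; what a row does not reach only later rows make up. A row lasts 1/10 s, in which the tool goes at most 50 mm and 8.59 degrees, less where a joint would pass 70% of its speed; a pose out of reach is approached as far as the arm can. A call with a number of a shift or a turn outside -1 to 1 is refused whole. A call with a gripper value outside its range is refused whole. The fingers move at their own pace and stop on an object; FORCE is the grip in N (left out, the last holds). Time passes only in rows, so rows that repeat a pose let the fingers close. It gives the time, the measured TCP pose, the force and the opening at its end, in the units of the state.
- env.state(): the state, without advancing time (a new reading comes with each control period).
- env.grab_frame(name): name is "side" or "top" or "wrist"; returns a dict with "image" (480x640x3 uint8, red, green, blue), "K" (3x3 intrinsics, pixels), "world_to_cam" (4x4, takes a point from world to camera coordinates). Camera axes: x right, y down, z forward; pixel columns grow to the right and rows downward; lengths in m; the calibration is good to about 2 mm. The wrist camera is an equidistant fisheye: a pixel r from the principal point sees the ray r / f radians off the axis. A picture is of the moment at which its call begins. There is no depth.
- env.hand_in(): hands the job in, once; it reports no verdict.
The state is a dict: "clock": time; "joint_positions": joint angles; "joint_vel": joint speeds; "tau": joint torques, N m; "eef_pos": TCP position; "orientation": TCP orientation; "force": force on the tool from outside, world axes, zero at the start; "ft_torque": the same for the moment, N m; "width": finger opening in m.
Only numpy, scipy, OpenCV 4.12 (cv2) and the standard library are available. Lean on these libraries where they do the work, as an engineer would, in place of code of your own. Each camera call takes 0.05 s, during which the arm holds its last target. There are 200 camera calls.

TASK

Switch the scan head off (lift the orange collar on the console's lever to unlock it, flip the lever towards the red stripe and let the collar drop), then swing the head's arm clear of the bed, fully to the side. Lay every mortar bar from the green mat flat along the middle of a white strip of its own on the bed; the bars are only a day old, so never squeeze one harder than 20 N. Then swing the head back over the bed, right up to its stop, and only then flip the locked lever back to the green stripe; the head must never be away from the bed while it is switched on, and the bottle, mug and brush are to be left alone.

Things in the scene. Friction and masses are not known exactly. Their poses are not given: they have to be found in the camera images.
- bed_mid (a point): Scanning bed: dark steel plate 6 mm thick, fixed, at a new place and yaw (up to 0.15 rad) in each run. The point is on the plate's upper face at the middle of the loading area. x runs along the strips (away from the robot, towards the post), y across them (to the left), z up. The plate reaches from x = -85 to +210 mm and y = -150 to +150 mm here.
- strip1 (a point): White painted strip 1 on the bed, 150 mm (x) by 50 mm (y); the point is its centre on the plate's upper face, axes as bed_mid; it lies at y = -95 mm, x = 0 from bed_mid. It is paint only: no ridge.
- strip2 (a point): White painted strip 2 on the bed, 150 mm (x) by 50 mm (y); the point is its centre on the plate's upper face, axes as bed_mid; it lies at y = 0 mm, x = 0 from bed_mid. It is paint only: no ridge.
- strip3 (a point): White painted strip 3 on the bed, 150 mm (x) by 50 mm (y); the point is its centre on the plate's upper face, axes as bed_mid; it lies at y = 95 mm, x = 0 from bed_mid. It is paint only: no ridge.
- post_axis (a point): Point on the vertical axis of the swing arm's hinge: a 28 mm steel post 180 mm beyond bed_mid (bed x), topped by the arm; point at 130 mm above the table.
- swing_arm (a joint): Angle of the blue swing arm in rad: 0 = against its stop, with the black scan head right over the bed's middle; grows to 1.5 (other stop) as it swings to the right (towards -y of the bed; counter-clockwise seen from above about the post), clear of the bed. Stiff hinge (about 0.12 N m of friction): it stays where it is left; its turning circle is level. Fully to the side means above 1.2.
- head_knob (a point): Upright orange cylindrical knob on top of the scan head, 24 mm across and 50 mm tall (z 172 to 222 mm above the table); the point is its centre, 197 mm above the table and 180 mm from the hinge axis. The head below is 75 x 85 mm, from 119 to 172 mm above the table, and the knob can be pinched from above and led round the arc.
- lever_pivot (a point): Pivot of the locking lever, on top of the fixed grey console (150 x 120 x 55 mm, new place and yaw up to 0.4 rad each run): 55 mm above the table at the middle of the console. x points to the green stripe (away from the robot), -x to the red stripe, z up; the lever swings in this x-z plane about y. Two steel gate lugs, 18 mm wide in x, stand on either side of the lever's stem up to 47 mm above the pivot, between y = -18 and +18 mm, with a 14 mm gap for the stem.
- lever (a joint): Lever angle in rad: 0 = leaning 0.5 rad to -x (red stripe: off), 1.0 = leaning 0.5 rad to +x (green stripe: on), upright at 0.5. With the collar down the lever can only move about 0.1 rad from either end; with the collar lifted by more than about 9 mm it moves freely, and falls to the nearer side by itself. The lever's 10 mm stem ends in a small black cap 112 mm from the pivot.
- collar (a joint): How far the lock collar is lifted along the lever, in m: 0 = down (locked), 0.015 = stop. A spring pulls it down (2.6 N at the bottom, 4.6 N at the top); it is down again when let go if the lever is at either end.
- collar_mid (a point): Centre of the orange lock collar's grip, a sleeve 28 mm (x) by 30 mm (y) by 38 mm (z, along the lever) on the lever's stem; 69 mm from the pivot when down; axes follow the lever, y is the pivot's axis. The stem and cap reach 43 mm beyond this point when the collar is down. Pinch it by its two y faces, lift it along the lever, swing the lever over with it and let go.
- bar1_mid (a point): Mortar bar 1: grey, 120 (x, its length) by 30 by 30 mm, about 0.22 kg (0.15 to 0.30); the point is its centre. It starts lying flat on the table on the thin green mat (mat 1 mm, no ridge; bar centre 15 mm above the table), roughly along x. Two or three of the four bars are present. Fragile: at most 20 N of grip (force on each finger); 9 N holds it.
- bar2_mid (a point): Mortar bar 2: grey, 120 (x, its length) by 30 by 30 mm, about 0.22 kg (0.15 to 0.30); the point is its centre. It starts lying flat on the table on the thin green mat (mat 1 mm, no ridge; bar centre 15 mm above the table), roughly along x. Two or three of the four bars are present. Fragile: at most 20 N of grip (force on each finger); 9 N holds it.
- bar3_mid (a point): Mortar bar 3: grey, 120 (x, its length) by 30 by 30 mm, about 0.22 kg (0.15 to 0.30); the point is its centre. It starts lying flat on the table on the thin green mat (mat 1 mm, no ridge; bar centre 15 mm above the table), roughly along x. Two or three of the four bars are present. Fragile: at most 20 N of grip (force on each finger); 9 N holds it.
- bar4_mid (a point): Mortar bar 4: grey, 120 (x, its length) by 30 by 30 mm, about 0.22 kg (0.15 to 0.30); the point is its centre. It starts lying flat on the table on the thin green mat (mat 1 mm, no ridge; bar centre 15 mm above the table), roughly along x. Two or three of the four bars are present. Fragile: at most 20 N of grip (force on each finger); 9 N holds it.
- oil_bottle_mid (a point): White plastic bottle, 60 mm across and 170 mm tall, standing beyond the mat; bystander, leave alone. The point is half-way up.
- mug_mid (a point): Blue mug, 76 mm across and 90 mm tall, standing beyond the console; bystander, leave alone. The point is half-way up.
- brush_mid (a point): Hand brush 180 mm long lying beyond the bed; bystander, leave alone. The point is near its middle.
Things that resemble listed ones, but are neither listed nor needed, are in the scene too. Leave any blue look-alike of the part that bears bar3_mid alone. Leave any yellow look-alike of the part that bears lever_pivot alone.

How it is judged:
By the outcome, as a careful person would: the job done as asked, in the order asked, and still so for the second after the job is handed in, with the robot touching nothing.
Of bar1, bar2, bar3, bar4 only 2 to 3 are there at a start; the rules pass over those that are not, and their reading is None.
At some moment in a run one of bar1, bar2, bar3, bar4 may be knocked a few centimetres aside while the robot is not near it.
It also fails if it takes over 210 s, if anything falls off the work surface, if the arm or the gripper's body presses on something with over 40 N, if the wrist force passes 120 N, or if a joint passes its speed limit or range.

## Working session

There is one attempt and no reset: what is moved stays moved. The work goes in short steps, Python scripts to look and compute and a shell command to move; the robot and the scene stay as the last step left them, time stands still between calls to the robot, and variables do not carry over. Pictures are saved under pics/ and viewed, about 12 in all and at most 16, crops included, and the job is handed in when it is done.

```bash
mkdir -p pics; cat > h.py <<'E'
import numpy as np, cv2, json
from scipy.spatial.transform import Rotation as R
from plant import env
def snap(n,f):
    d=env.grab_frame(n); cv2.imwrite('pics/'+f+'.png',d['image'][:,:,::-1]); np.savez('pics/'+f+'.npz',K=d['K'],T=d['world_to_cam']); return d
def px(f,u,v,z,fish=False):
    d=np.load('pics/'+f+'.npz');K,T=d['K'],d['T']
    a=np.array([(u-K[0,2])/K[0,0],(v-K[1,2])/K[1,1]])
    if fish:
        r=np.linalg.norm(a); ray=np.r_[a/max(r,1e-9)*np.sin(r),np.cos(r)]
    else: ray=np.r_[a,1]
    c=-T[:3,:3].T@T[:3,3]; w=T[:3,:3].T@ray
    return c+w*(z-c[2])/w[2]
def proj(f,p,fish=False):
    d=np.load('pics/'+f+'.npz');K,T=d['K'],d['T']
    c=T[:3,:3]@np.array(p)+T[:3,3]
    if fish:
        n=np.hypot(c[0],c[1]);th=np.arctan2(n,c[2]);a=c[:2]/n*th
    else:a=c[:2]/c[2]
    return a[0]*K[0,0]+K[0,2],a[1]*K[1,1]+K[1,2]
def go(p,yaw=None,Rt=None):
    "needed offset/rot in move units from measured pose; yaw: heading of tool y axis (mod pi), tool down"
    s=env.state();R0=R.from_rotvec(s['orientation'])
    off=R0.inv().apply(np.array(p)-s['eef_pos'])/.12
    out=[0,0,0]
    if yaw is not None:
        best=None
        for k in (0,np.pi):
            y=np.array([np.cos(yaw+k),np.sin(yaw+k),0]);z=np.array([0,0,-1]);x=np.cross(y,z)
            rv=(R0.inv()*R.from_matrix(np.c_[x,y,z])).as_rotvec()/(np.pi/2)
            if best is None or np.linalg.norm(rv)<np.linalg.norm(best):best=rv
        out=best
    if Rt is not None: out=(R0.inv()*Rt).as_rotvec()/(np.pi/2)
    print('offset',np.round(off,3),'rot',np.round(out,3),'dist mm',round(np.linalg.norm(off)*120))
def st():
    s=env.state();print({k:np.round(s[k],3).tolist() for k in('clock','eef_pos','orientation','force','width','joint_positions')}); print(np.round(R.from_rotvec(s['orientation']).as_matrix(),3).tolist())
E
python3 - <<'E'
from h import *
snap('top','top0');snap('side','side0');st()
E
```

```text
{'clock': 0.1, 'eef_pos': [0.165, 0.524, 0.216], 'orientation': [-0.478, -3.104, 0.002], 'force': [-0.807, -0.294, -0.321], 'width': 0.088, 'joint_positions': [1.05, 0.381, 1.298, -0.0, 1.464, -0.215]}
[[-0.954, 0.301, -0.001], [0.301, 0.954, -0.001], [0.0, -0.001, -1.0]]
```

View pics/top0.png

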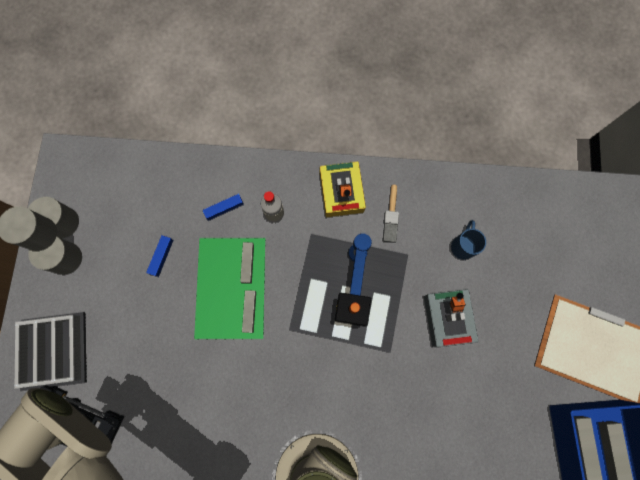

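View pics/side0.png

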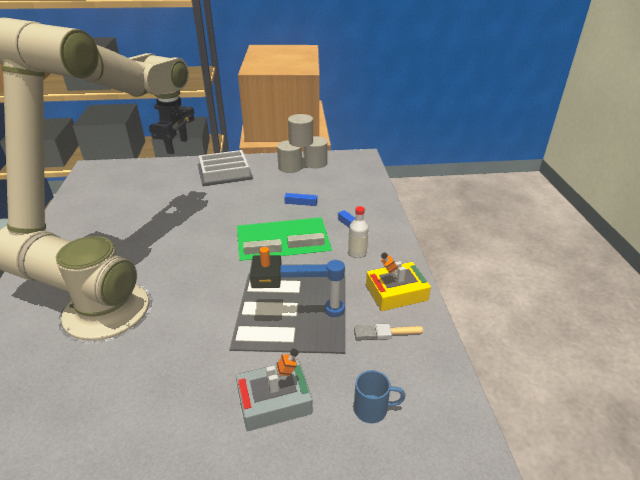

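The top view shows two grey bars on the green mat, near (247,262) and (249,311). The bed is in the middle with the head at (353,308). The grey console is at about (453,318) with its lever on green, and there is a yellow decoy at (342,190). I'll enlarge this area.

```bash
python3 - <<'E'
from h import *
im=cv2.imread('pics/top0.png')
a=cv2.resize(im[230:356,186:286],None,fx=4,fy=4,interpolation=cv2.INTER_CUBIC)
b=cv2.resize(im[230:356,286:286+0+100],None,fx=4,fy=4,interpolation=cv2.INTER_CUBIC)
c=cv2.resize(im[230:356,386:486],None,fx=4,fy=4,interpolation=cv2.INTER_CUBIC)
cv2.imwrite('pics/c1.png',np.hstack([b,c]))
# bed corner & console estimates
for n,u,v,z in [('bedTL',311,235,.006),('bedTR',408,255,.006),('bedBR',390,351,.006),('bedBL',290,330,.006),('post',362,242,.14),('knob',355,308,.222),('conTL',428,293,.055),('conTR',471,290,.055),('conBL',433,347,.055),('conBR',478,341,.055),('b1',247,262,.03),('b2',249,311,.03)]:
    print(n,px('top0',u,v,z).round(3))
E
```

```text
bedTL [0.676 0.067 0.006]
bedTR [ 0.636 -0.228  0.006]
bedBR [ 0.351 -0.185  0.006]
bedBL [0.389 0.106 0.006]
post [ 0.635 -0.076  0.14 ]
knob [ 0.449 -0.061  0.222]
conTL [ 0.52  -0.279  0.055]
conTR [ 0.538 -0.401  0.055]
conBL [ 0.371 -0.296  0.055]
conBR [ 0.397 -0.421  0.055]
b1 [0.575 0.248 0.03 ]
b2 [0.433 0.227 0.03 ]
```

View pics/c1.png

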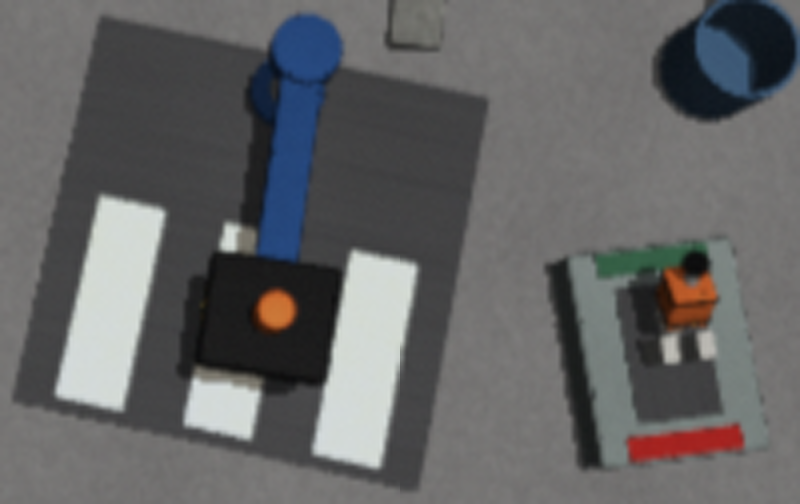

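```bash
cat > m.py <<'E'
from h import *
P=lambda u,v,z:px('top0',286+(u+.5)/4-.5,230+(v+.5)/4-.5,z)
bed=[P(100,17,.006),P(487,97,.006),P(417,490,.006),P(15,403,.006)]
# bed corners in bed frame: TL(210,150) TR(210,-150) BR(-85,-150) BL(-85,150); plus strips
L=[(.21,.15),(.21,-.15),(-.085,-.15),(-.085,.15)]
s3=[P(100,195,.006),P(166,208,.006),P(124,411,.006),P(55,398,.006)]
s1=[P(350,250,.006),P(417,263,.006),P(381,468,.006),P(312,455,.006)]
for y,s in((.095,s3),(-.095,s1)):
    L+=[(.075,y+.025),(.075,y-.025),(-.075,y-.025),(-.075,y+.025)]
def fit(L,W):
    L=np.array(L);W=np.array(W)[:,:2];a=L-L.mean(0);b=W-W.mean(0)
    th=np.arctan2((a[:,0]*b[:,1]-a[:,1]*b[:,0]).sum(),(a*b).sum())
    M=np.array([[np.cos(th),-np.sin(th)],[np.sin(th),np.cos(th)]])
    t=W.mean(0)-M@L.mean(0);print('yaw',th.round(4),'org',t.round(4),'res mm',(1e3*np.linalg.norm(L@M.T+t-W,axis=1)).round(1));return th,t,M
th,t,M=fit(L,bed+s3+s1)
for y in(-.095,0,.095):print('strip',(M@[0,y]+t).round(4))
print('post',(M@[.18,0]+t).round(4),'knob seen',P(276,311,.222).round(4))
con=[P(570,257,.055),P(732,238,.055),P(768,448,.055),P(605,467,.055)]
fit([(.075,.06),(.075,-.06),(-.075,-.06),(-.075,.06)],con)
print('cap',P(696,263,.055+.112*.878).round(4))
E
python3 m.py
```

```text
yaw -0.1367 org [ 0.4522 -0.0499] res mm [1.8 1.3 1.9 2.3 1.1 1.8 1.  0.8 0.7 0.9 0.  1.4]
strip [ 0.4393 -0.1441]
strip [ 0.4522 -0.0499]
strip [0.4652 0.0442]
post [ 0.6306 -0.0745] knob seen [ 0.4502 -0.0601  0.222 ]
yaw 0.1846 org [ 0.4565 -0.3499] res mm [2.6 1.8 3.3 2.8]
cap [ 0.5077 -0.3385  0.1533]
```

```bash
cat >> h.py <<'E'
def dn(yaw): # tool down, tool y heading yaw
    y=np.array([np.cos(yaw),np.sin(yaw),0]);z=np.array([0,0,-1.]);return R.from_matrix(np.c_[np.cross(y,z),y,z])
PIV=np.array([.4565,-.3499,.055]);PSI=.1846
def lev(a,d,off=0): # lever lean a (+ = green), TCP at d along the lever
    u=np.array([np.sin(a)*np.cos(PSI),np.sin(a)*np.sin(PSI),np.cos(a)]);y=np.array([np.sin(PSI),-np.cos(PSI),0])
    return PIV+d*u, R.from_matrix(np.c_[np.cross(y,-u),y,-u])
def plan(*wps):
    "print successive calls (rows n, offset, rot) through waypoints (p,Rot); shares translation and turn evenly"
    s=env.state();p=np.array(s['eef_pos']);Q=R.from_rotvec(s['orientation'])
    for q,G in wps:
        q=np.array(q)
        for _ in range(30):
            d=Q.inv().apply(q-p)/.12; r=(Q.inv()*G).as_rotvec()/(np.pi/2)
            k=min(1,1/max(1e-9,abs(d).max()),.47/max(1e-9,np.linalg.norm(r)))
            d,r=(d*k).round(3),(r*k).round(3)
            n=int(np.ceil(max(np.linalg.norm(d)*.12/.05,np.linalg.norm(r)/.0954,1)-1e-6))
            print(n,'rows offset',d.tolist(),'rot',r.tolist())
            p=p+Q.apply(d*.12);Q=Q*R.from_rotvec(r*np.pi/2)
            if k==1:break
        print('  at',p.round(3))
E
python3 - <<'E'
from h import *
p,Q=lev(.5,.16)
H=dn(-79.4*np.pi/180)
plan(([.36,.30,.32],dn(-.05)),([.42,-.2,.32],H),(p,Q))
E
```

```text
5 rows offset [-1.0, -0.614, -0.409] rot [-0.0, 0.0, 0.397]
4 rows offset [-1.0, 0.073, -0.349] rot [-0.0, 0.0, 0.339]
2 rows offset [-0.245, 0.17, -0.104] rot [-0.0, 0.001, 0.101]
  at [0.36 0.3  0.32]
3 rows offset [-1.0, 0.171, -0.001] rot [-0.0, 0.0, 0.206]
3 rows offset [-1.0, 0.537, -0.0] rot [-0.0, 0.0, 0.23]
4 rows offset [-0.872, 1.0, -0.001] rot [-0.0, 0.0, 0.269]
2 rows offset [-0.209, 0.69, -0.0] rot [-0.0, 0.0, 0.146]
  at [ 0.42 -0.2   0.32]
4 rows offset [0.553, 1.0, 0.808] rot [-0.0, -0.248, -0.0]
1 rows offset [0.232, 0.284, 0.152] rot [-0.0, -0.07, -0.0]
  at [ 0.532 -0.336  0.195]
```

```bash

python3 -m creep '{"gripper":[-1,-1,-1,-1,-1],"offset":[[-1,-0.614,-0.409],[-1,-0.614,-0.409],[-1,-0.614,-0.409],[-1,-0.614,-0.409],[-1,-0.614,-0.409]],"rot":[[0,0,0.397],[0,0,0.397],[0,0,0.397],[0,0,0.397],[0,0,0.397]]}'
python3 -m creep '{"gripper":[-1,-1,-1,-1],"offset":[[-1,0.073,-0.349],[-1,0.073,-0.349],[-1,0.073,-0.349],[-1,0.073,-0.349]],"rot":[[0,0,0.339],[0,0,0.339],[0,0,0.339],[0,0,0.339]]}'
python3 -m creep '{"gripper":[-1,-1],"offset":[[-0.245,0.17,-0.1],[-0.245,0.17,-0.1]],"rot":[[0,0,0.1],[0,0,0.1]]}'
python3 -m creep '{"gripper":[-1,-1,-1],"offset":[[-1,0.171,0],[-1,0.171,0],[-1,0.171,0]],"rot":[[0,0,0.206],[0,0,0.206],[0,0,0.206]]}'
python3 -m creep '{"gripper":[-1,-1,-1],"offset":[[-1,0.537,0],[-1,0.537,0],[-1,0.537,0]],"rot":[[0,0,0.23],[0,0,0.23],[0,0,0.23]]}'
python3 -m creep '{"gripper":[-1,-1,-1,-1],"offset":[[-0.872,1,0],[-0.872,1,0],[-0.872,1,0],[-0.872,1,0]],"rot":[[0,0,0.269],[0,0,0.269],[0,0,0.269],[0,0,0.269]]}'
python3 -m creep '{"gripper":[-1,-1],"offset":[[-0.209,0.69,0],[-0.209,0.69,0]],"rot":[[0,0,0.146],[0,0,0.146]]}'
python3 - <<'E'
from h import *
st()
p,Q=lev(.5,.16)
plan((p,Q))
E
```

```text
clock: 0.6
eef_pos: [0.2585, 0.4174, 0.2662]
orientation: [1.414, 2.805, 0.0]
force: [0.3, -0.4, -0.5]
width: 0.0878
clock: 1.0
eef_pos: [0.3382, 0.3261, 0.3084]
orientation: [2.102, 2.334, 0.001]
force: [0.0, 0.6, -0.2]
width: 0.0884
clock: 1.2
eef_pos: [0.3616, 0.2993, 0.3202]
orientation: [2.276, 2.165, 0.001]
force: [-0.7, 0.2, 0.4]
width: 0.0884
clock: 1.5
eef_pos: [0.3743, 0.1778, 0.3193]
orientation: [-2.594, -1.772, 0.002]
force: [0.2, -0.3, 0.4]
width: 0.0885
clock: 1.8
eef_pos: [0.391, 0.0429, 0.3193]
orientation: [-2.87, -1.277, 0.001]
force: [1.1, 0.4, 0.9]
width: 0.0881
clock: 2.2
eef_pos: [0.4109, -0.1169, 0.3187]
orientation: [-3.074, -0.644, 0.003]
force: [-0.1, 0.6, -0.7]
width: 0.088
clock: 2.4
eef_pos: [0.4214, -0.2003, 0.3194]
orientation: [-3.127, -0.293, 0.001]
force: [1.0, 0.5, 0.3]
width: 0.0883
{'clock': 2.4, 'eef_pos': [0.421, -0.2, 0.319], 'orientation': [-3.127, -0.293, 0.001], 'force': [0.953, 0.503, 0.296], 'width': 0.088, 'joint_positions': [-0.698, 0.173, 1.299, 0.0, 1.67, 0.685]}
[[0.983, 0.186, -0.0], [0.186, -0.983, 0.001], [-0.0, -0.001, -1.0]]
4 rows offset [0.543, 1.0, 0.805] rot [-0.0, -0.248, 0.001]
1 rows offset [0.228, 0.281, 0.152] rot [-0.0, -0.07, 0.001]
  at [ 0.532 -0.336  0.195]
```

Tracking is good, so I'll continue to the standoff and check with a wrist picture.

```bash

python3 -m creep '{"gripper":[-1,-1,-1,-1],"offset":[[0.543,1,0.805],[0.543,1,0.805],[0.543,1,0.805],[0.543,1,0.805]],"rot":[[0,-0.248,0],[0,-0.248,0],[0,-0.248,0],[0,-0.248,0]]}'
python3 -m creep '{"gripper":[-1,-1],"offset":[[0.228,0.281,0.152],[0.228,0.281,0.152]],"rot":[[0,-0.07,0],[0,-0.07,0]]}'
python3 - <<'E'
from h import *
st()
snap('wrist','w1')
for d in (.05,.069,.112):print(np.round(proj('w1',lev(.5,d)[0],True),1))
plan(lev(.5,.056))
E
```

```text
clock: 2.8
eef_pos: [0.5095, -0.305, 0.2151]
orientation: [3.037, 0.297, -0.616]
force: [-0.4, -0.5, -0.7]
width: 0.0882
clock: 3.0
eef_pos: [0.5331, -0.3352, 0.1829]
orientation: [2.992, 0.292, -0.79]
force: [-0.6, -1.0, -2.5]
width: 0.0883
{'clock': 3.0, 'eef_pos': [0.533, -0.335, 0.183], 'orientation': [2.992, 0.292, -0.79], 'force': [-0.579, -0.983, -2.533], 'width': 0.088, 'joint_positions': [-0.601, 0.769, 0.784, -0.375, 1.951, 0.699]}
[[0.853, 0.189, -0.486], [0.173, -0.982, -0.08], [-0.492, -0.016, -0.87]]
[327.2 243.4]
[327.  251.2]
[326.6 273.5]
2 rows offset [-0.027, 0.016, 0.821] rot [-0.004, 0.005, 0.006]
  at [ 0.483 -0.345  0.104]
```

View pics/w1.png

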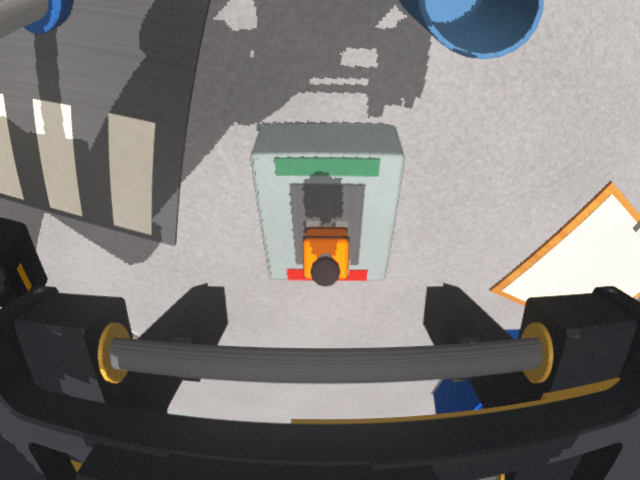

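The cap is seen at (326,270) and predicted at (327,273). The collar is centred between the fingers, so I'll advance.

```bash

python3 -m creep '{"gripper":[-1,-1,-1,-1],"offset":[[-0.014,0.01,0.4],[-0.027,0.016,0.7],[-0.027,0.016,0.7],[-0.027,0.016,0.7]],"rot":[[0,0,0],[0,0,0],[0,0,0],[0,0,0]]}'
python3 - <<'E'
from h import *
plan(lev(.5,.056))
E
```

```text
clock: 3.45
eef_pos: [0.4902, -0.3448, 0.1276]
orientation: [2.986, 0.279, -0.755]
force: [-0.3, -0.1, 0.0]
width: 0.0881
1 rows offset [0.04, -0.011, 0.201] rot [0.003, -0.003, 0.001]
  at [ 0.483 -0.345  0.104]
```

```bash

python3 -m creep '{"gripper":[-1,-1],"offset":[[0.04,-0.011,0.2],[0.04,-0.011,0.2]],"rot":[[0,0,0],[0,0,0]]}'
python3 -m creep '{"gripper":[1,1,1,1,1],"offset":[[0,0,0],[0,0,0],[0,0,0],[0,0,0],[0,0,0]],"rot":[[0,0,0],[0,0,0],[0,0,0],[0,0,0],[0,0,0]]}' 25
python3 - <<'E'
from h import *
st()
plan(lev(.5,.056))
print('lift, then swing')
plan(lev(.5,.069),lev(.25,.069),lev(0,.069),lev(-.25,.069),lev(-.5,.069))
E
```

```text
clock: 3.65
eef_pos: [0.4825, -0.3447, 0.1017]
orientation: [2.987, 0.28, -0.76]
force: [0.2, 0.3, 1.1]
width: 0.0883
clock: 4.15
eef_pos: [0.4822, -0.3454, 0.1008]
orientation: [2.987, 0.278, -0.762]
force: [-0.1, 0.4, 0.0]
width: 0.0501
{'clock': 4.15, 'eef_pos': [0.482, -0.345, 0.101], 'orientation': [2.987, 0.278, -0.762], 'force': [-0.137, 0.369, 0.01], 'width': 0.05, 'joint_positions': [-0.656, 0.745, 1.072, -0.367, 1.666, 0.757]}
[[0.863, 0.185, -0.47], [0.162, -0.983, -0.089], [-0.479, 0.0, -0.878]]
1 rows offset [-0.008, -0.003, -0.028] rot [0.001, -0.0, 0.001]
  at [ 0.483 -0.345  0.104]
lift, then swing
1 rows offset [-0.008, -0.002, -0.136] rot [0.001, -0.0, 0.001]
  at [ 0.489 -0.344  0.116]
2 rows offset [-0.142, -0.0, 0.018] rot [-0.0, 0.159, -0.0]
  at [ 0.473 -0.347  0.122]
2 rows offset [-0.142, -0.0, 0.017] rot [-0.0, 0.159, -0.0]
  at [ 0.457 -0.35   0.124]
2 rows offset [-0.142, -0.0, 0.018] rot [-0.0, 0.159, -0.001]
  at [ 0.44  -0.353  0.122]
2 rows offset [-0.143, -0.0, 0.018] rot [-0.0, 0.159, 0.0]
  at [ 0.424 -0.356  0.116]
```

Still closing (50 mm), so wait for the fingers.

```bash

python3 -m creep '{"gripper":[1,1,1,1,1],"offset":[[0,0,0],[0,0,0],[0,0,0],[0,0,0],[0,0,0]],"rot":[[0,0,0],[0,0,0],[0,0,0],[0,0,0],[0,0,0]]}' 25
python3 -m creep '{"gripper":[1,1,1,1],"offset":[[-0.004,0,-0.06],[-0.008,0,-0.13],[-0.008,0,-0.13],[-0.008,0,-0.13]],"rot":[[0,0,0],[0,0,0],[0,0,0],[0,0,0]]}' 25
python3 - <<'E'
from h import *
st()
plan(lev(.25,.069),lev(0,.069),lev(-.25,.069),lev(-.5,.069))
E
```

```text
clock: 4.65
eef_pos: [0.482, -0.3448, 0.1005]
orientation: [2.988, 0.279, -0.763]
force: [-0.8, 6.9, 1.7]
width: 0.0295
clock: 5.05
eef_pos: [0.4884, -0.3434, 0.1143]
orientation: [2.989, 0.279, -0.764]
force: [-3.0, 4.6, -4.7]
width: 0.0297
{'clock': 5.05, 'eef_pos': [0.488, -0.343, 0.114], 'orientation': [2.989, 0.279, -0.764], 'force': [-2.997, 4.581, -4.746], 'width': 0.03, 'joint_positions': [-0.648, 0.742, 1.037, -0.365, 1.707, 0.75]}
[[0.862, 0.185, -0.472], [0.163, -0.983, -0.087], [-0.48, -0.002, -0.877]]
2 rows offset [-0.143, 0.004, 0.007] rot [-0.001, 0.16, 0.001]
  at [ 0.473 -0.347  0.122]
2 rows offset [-0.142, -0.0, 0.017] rot [-0.0, 0.159, 0.0]
  at [ 0.457 -0.35   0.124]
2 rows offset [-0.143, -0.0, 0.018] rot [-0.0, 0.159, 0.0]
  at [ 0.44  -0.353  0.122]
2 rows offset [-0.142, -0.0, 0.018] rot [-0.0, 0.159, 0.0]
  at [ 0.424 -0.356  0.116]
```

```bash

python3 -m creep '{"gripper":[1,1],"offset":[[-0.071,0,0.003],[-0.142,0,0.012]],"rot":[[0,0.08,0],[0,0.16,0]]}' 25
python3 -m creep '{"gripper":[1,1,1],"offset":[[-0.071,0,0.003],[-0.142,0,0.017],[-0.142,0,0.017]],"rot":[[0,0.08,0],[0,0.16,0],[0,0.16,0]]}' 25
python3 - <<'E'
from h import *
plan(lev(-.25,.069),lev(-.5,.069))
E
```

```text
clock: 5.25
eef_pos: [0.4734, -0.3462, 0.121]
orientation: [3.084, 0.289, -0.38]
force: [-3.2, 3.5, -12.2]
width: 0.0299
clock: 5.55
eef_pos: [0.4538, -0.3501, 0.1234]
orientation: [-3.125, -0.286, -0.005]
force: [1.6, 4.5, -12.8]
width: 0.0292
2 rows offset [-0.12, 0.003, 0.012] rot [-0.002, 0.157, -0.001]
  at [ 0.44  -0.353  0.122]
2 rows offset [-0.142, 0.0, 0.018] rot [0.0, 0.159, -0.0]
  at [ 0.424 -0.356  0.116]
```

```bash

python3 -m creep '{"gripper":[1,1],"offset":[[-0.06,0,0.012],[-0.12,0,0.025]],"rot":[[0,0.08,0],[0,0.158,0]]}' 25
python3 -m creep '{"gripper":[1,1,1,1],"offset":[[-0.071,0,0.003],[-0.142,0,0.02],[-0.142,0,0.02],[-0.142,0,0.02]],"rot":[[0,0.08,0],[0,0.16,0],[0,0.16,0],[0,0.16,0]]}' 25
python3 - <<'E'
from h import *
st()
plan(lev(-.5,.058),lev(-.5,.18))
E
```

```text
clock: 5.75
eef_pos: [0.4427, -0.3525, 0.1208]
orientation: [-3.079, -0.292, -0.39]
force: [-2.7, 6.9, -5.1]
width: 0.0297
clock: 6.15
eef_pos: [0.4266, -0.3555, 0.1139]
orientation: [-2.984, -0.281, -0.761]
force: [1.1, 4.0, -4.0]
width: 0.0299
{'clock': 6.15, 'eef_pos': [0.427, -0.355, 0.114], 'orientation': [-2.984, -0.281, -0.761], 'force': [1.081, 4.033, -4.043], 'width': 0.03, 'joint_positions': [-1.15, 0.422, 1.684, 0.588, 1.0, -0.083]}
[[0.862, 0.187, 0.47], [0.163, -0.982, 0.092], [0.479, -0.003, -0.878]]
1 rows offset [-0.013, 0.0, 0.069] rot [-0.003, 0.0, 0.001]
  at [ 0.429 -0.355  0.106]
3 rows offset [-0.001, 0.001, -1.0] rot [0.0, 0.0, 0.0]
1 rows offset [0.0, -0.0, -0.017] rot [0.0, 0.0, 0.0]
  at [ 0.372 -0.366  0.213]
```

```bash

python3 -m creep '{"gripper":[1,1,-1,-1,-1],"offset":[[-0.02,0,0.06],[-0.03,0,0.11],[-0.03,0,0.11],[-0.03,0,0.11],[-0.03,0,0.11]],"rot":[[0,0,0],[0,0,0],[0,0,0],[0,0,0],[0,0,0]]}' 25
python3 -m creep '{"gripper":[-1,-1,-1,-1,-1],"offset":[[0,0,0],[0,0,0],[0,0,-0.4],[0,0,-0.8],[0,0,-1]],"rot":[[0,0,0],[0,0,0],[0,0,0],[0,0,0],[0,0,0]]}' 25
python3 - <<'E'
from h import *
st()
snap('side','s1');snap('wrist','w2')
a=cv2.resize(cv2.imread('pics/s1.png')[310:430,210:370],None,fx=2.5,fy=2.5)
b=cv2.imread('pics/w2.png')[100:400,140:540]
cv2.imwrite('pics/c2.png',np.hstack([a,b]))
print(proj('w2',lev(-.5,.112)[0],True),proj('w2',lev(-.5,.069)[0],True),proj('w2',lev(-.5,.084)[0],True))
E
```

```text
clock: 6.65
eef_pos: [0.4303, -0.3559, 0.1013]
orientation: [-2.987, -0.281, -0.766]
force: [0.2, -0.5, 1.2]
width: 0.0516
clock: 7.15
eef_pos: [0.3719, -0.367, 0.2091]
orientation: [-2.99, -0.279, -0.768]
force: [0.4, -0.0, 0.4]
width: 0.0878
{'clock': 7.15, 'eef_pos': [0.372, -0.367, 0.209], 'orientation': [-2.99, -0.279, -0.768], 'force': [0.428, -0.016, 0.437], 'width': 0.088, 'joint_positions': [-1.272, 0.262, 1.607, 0.528, 1.252, -0.051]}
[[0.861, 0.184, 0.474], [0.163, -0.983, 0.085], [0.482, 0.004, -0.876]]
(np.float64(320.666574164689), np.float64(247.22680511126546)) (np.float64(320.8392003096485), np.float64(231.66436164669045)) (np.float64(320.78444296637764), np.float64(236.5511455446613))
```

View pics/c2.png

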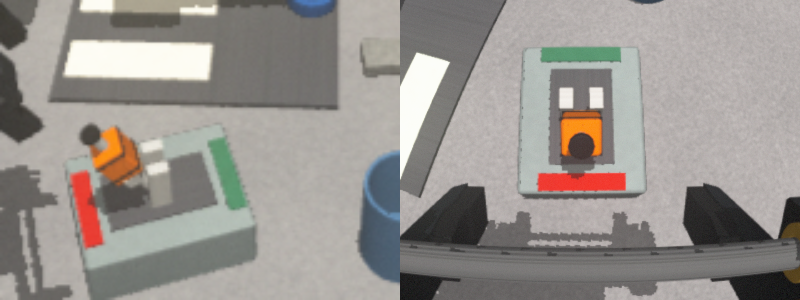

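Lever on red with the collar down: the cap is at wrist pixel (321,246), against a prediction of (321,247). Next is the knob.

```bash

python3 - <<'E'
from h import *
H=dn(np.deg2rad(-96))
plan(([.38,-.30,.31],H),([.4502,-.0601,.29],H),([.4502,-.0601,.182],H))
E
```

```text
4 rows offset [0.553, -0.536, -0.662] rot [-0.042, -0.319, 0.181]
  at [ 0.38 -0.3   0.31]
3 rows offset [0.182, -1.0, 0.082] rot [-0.0, 0.0, -0.0]
3 rows offset [0.182, -1.0, 0.082] rot [-0.0, 0.0, -0.0]
1 rows offset [0.009, -0.049, 0.004] rot [-0.0, 0.0, -0.0]
  at [ 0.45 -0.06  0.29]
3 rows offset [0.001, 0.0, 0.9] rot [-0.0, 0.0, -0.0]
  at [ 0.45  -0.06   0.182]
```

```bash

python3 -m creep '{"gripper":[-1,-1,-1,-1,-1],"offset":[[0.553,-0.536,-0.662],[0.553,-0.536,-0.662],[0.553,-0.536,-0.662],[0.553,-0.536,-0.662],[0.553,-0.536,-0.662]],"rot":[[-0.042,-0.319,0.181],[-0.042,-0.319,0.181],[-0.042,-0.319,0.181],[-0.042,-0.319,0.181],[-0.042,-0.319,0.181]]}' 15
python3 -m creep '{"gripper":[-1,-1,-1],"offset":[[0.18,-1,0.082],[0.18,-1,0.082],[0.18,-1,0.082]],"rot":[[0,0,0],[0,0,0],[0,0,0]]}'
python3 -m creep '{"gripper":[-1,-1,-1,-1],"offset":[[0.18,-1,0.082],[0.18,-1,0.082],[0.18,-1,0.082],[0.18,-1,0.082]],"rot":[[0,0,0],[0,0,0],[0,0,0],[0,0,0]]}'
python3 - <<'E'
from h import *
H=dn(np.deg2rad(-96));snap('wrist','w3')
plan(([.4502,-.0601,.182],H)); print(proj('w3',[.4502,-.0601,.222],True))
d=cv2.imread('pics/w3.png');b,g,r=[d[...,i].astype(int) for i in range(3)]
m=((r>170)&(g>60)&(g<150)&(b<70)).astype('uint8');n,_,s,c=cv2.connectedComponentsWithStats(m)
print([(s[i].tolist(),c[i].round(1)) for i in range(1,n) if s[i][4]>150])
E
```

```text
clock: 7.75
eef_pos: [0.3824, -0.2981, 0.307]
orientation: [-3.132, 0.157, 0.007]
force: [0.2, 0.1, -1.2]
width: 0.0881
clock: 8.05
eef_pos: [0.4145, -0.1787, 0.2964]
orientation: [-3.127, 0.155, 0.006]
force: [-0.2, -0.8, 0.4]
width: 0.088
clock: 8.45
eef_pos: [0.4481, -0.0624, 0.2874]
orientation: [-3.128, 0.153, 0.007]
force: [0.0, -0.6, -0.2]
width: 0.0885
3 rows offset [0.019, -0.026, 0.881] rot [-0.005, 0.003, 0.003]
  at [ 0.45  -0.06   0.182]
(np.float64(322.24967613826624), np.float64(246.21601960145472))
[([579, 200, 27, 18, 282], array([591.9, 208.8])), ([306, 229, 34, 33, 847], array([322.3, 244.6]))]
```

```bash

python3 -m creep '{"gripper":[-1,-1,-1],"offset":[[0.01,-0.01,0.4],[0.02,-0.025,0.7],[0.02,-0.025,0.88]],"rot":[[0,0,0],[0,0,0],[0,0,0]]}' 15
python3 -m creep '{"gripper":[1,1,1,1,1],"offset":[[0,0,0],[0,0,0],[0,0,0],[0,0,0],[0,0,0]],"rot":[[0,0,0],[0,0,0],[0,0,0],[0,0,0],[0,0,0]]}' 15
python3 -m creep '{"gripper":[1,1,1,1,1],"offset":[[0,0,0],[0,0,0],[0,0,0],[0,0,0],[0,0,0]],"rot":[[0,0,0],[0,0,0],[0,0,0],[0,0,0],[0,0,0]]}' 15
python3 - <<'E'
from h import *
s=env.state();p=np.array(s['eef_pos']);c=np.array([.6306,-.0745]);v=p[:2]-c;r=np.hypot(*v);a0=np.arctan2(v[1],v[0])
h=np.arctan2(*R.from_rotvec(s['orientation']).as_matrix()[[1,0],1])
print('r',r,'swing now',a0-(np.pi-.1367) if a0>0 else a0+np.pi+.1367,np.degrees(h),s['width'])
a1=np.pi-.1367+1.47
a0=a0%(2*np.pi)
plan(*[(np.r_[c+.1802*np.array([np.cos(a),np.sin(a)]),p[2]],dn(h+a-a0)) for a in np.linspace(a0,a1,15)[1:]])
E
```

```text
clock: 8.8
eef_pos: [0.4493, -0.062, 0.1805]
orientation: [-3.129, 0.163, 0.01]
force: [0.2, -0.1, -0.5]
width: 0.088
clock: 9.3
eef_pos: [0.4509, -0.0613, 0.1844]
orientation: [-3.131, 0.161, 0.002]
force: [-0.1, 0.7, -0.0]
width: 0.0505
clock: 9.8
eef_pos: [0.4507, -0.061, 0.1838]
orientation: [-3.131, 0.161, 0.004]
force: [0.0, 1.1, 0.5]
width: 0.0233
r 0.18044068983740294 swing now 0.061970140677842345 -95.883535973032 0.023286318729759253
1 rows offset [0.014, 0.15, -0.001] rot [-0.004, 0.002, -0.064]
  at [ 0.45  -0.079  0.184]
1 rows offset [0.012, 0.151, -0.0] rot [-0.0, -0.0, -0.064]
  at [ 0.452 -0.097  0.184]
1 rows offset [0.011, 0.15, -0.0] rot [-0.0, -0.0, -0.064]
  at [ 0.455 -0.115  0.184]
1 rows offset [0.012, 0.151, -0.0] rot [-0.0, -0.0, -0.064]
  at [ 0.46  -0.132  0.184]
1 rows offset [0.012, 0.15, -0.0] rot [-0.0, -0.0, -0.064]
  at [ 0.467 -0.149  0.184]
1 rows offset [0.012, 0.151, -0.0] rot [-0.0, -0.0, -0.064]
  at [ 0.475 -0.165  0.184]
1 rows offset [0.012, 0.15, -0.0] rot [0.0, -0.0, -0.064]
  at [ 0.485 -0.18   0.184]
1 rows offset [0.011, 0.151, -0.0] rot [0.0, -0.0, -0.064]
  at [ 0.496 -0.195  0.184]
1 rows offset [0.012, 0.15, -0.0] rot [0.0, -0.0, -0.064]
  at [ 0.509 -0.208  0.184]
1 rows offset [0.012, 0.151, -0.0] rot [0.0, -0.0, -0.064]
  at [ 0.523 -0.219  0.184]
1 rows offset [0.012, 0.15, 0.0] rot [0.0, -0.0, -0.064]
  at [ 0.538 -0.229  0.184]
1 rows offset [0.012, 0.151, 0.0] rot [0.0, -0.0, -0.064]
  at [ 0.554 -0.238  0.184]
1 rows offset [0.012, 0.15, 0.0] rot [0.0, -0.0, -0.064]
  at [ 0.571 -0.244  0.184]
1 rows offset [0.012, 0.151, 0.0] rot [0.0, -0.0, -0.064]
  at [ 0.588 -0.25   0.184]
```

```bash

python3 -m creep '{"gripper":[1,1,1,1,1],"offset":[[0.012,0.15,0],[0.039,0.298,0],[0.08,0.442,0],[0.136,0.581,0],[0.205,0.715,0]],"rot":[[0,0,-0.064],[0,0,-0.128],[0,0,-0.191],[0,0,-0.255],[0,0,-0.318]]}' 15
python3 -m creep '{"gripper":[1,1,1,1,1],"offset":[[0.012,0.15,0],[0.039,0.298,0],[0.08,0.442,0],[0.136,0.581,0],[0.205,0.715,0]],"rot":[[0,0,-0.064],[0,0,-0.128],[0,0,-0.191],[0,0,-0.255],[0,0,-0.318]]}' 15
python3 -m creep '{"gripper":[1,1,1,1,1],"offset":[[0.012,0.15,0],[0.039,0.298,0],[0.08,0.442,0],[0.13,0.57,0],[0.13,0.57,0]],"rot":[[0,0,-0.064],[0,0,-0.128],[0,0,-0.191],[0,0,-0.245],[0,0,-0.245]]}' 15
python3 - <<'E'
from h import *
s=env.state();p=np.array(s['eef_pos']);v=p[:2]-[.6306,-.0745];print(np.hypot(*v),(np.arctan2(v[1],v[0])%6.2832)-(np.pi-.1367));st()
E
```

```text
clock: 10.3
eef_pos: [0.4665, -0.1497, 0.1837]
orientation: [-3.072, -0.624, 0.0]
force: [2.7, 3.7, 5.4]
width: 0.0235
clock: 10.8
eef_pos: [0.523, -0.2192, 0.1837]
orientation: [-2.824, -1.365, -0.004]
force: [1.4, 5.4, 8.9]
width: 0.0235
clock: 11.3
eef_pos: [0.5875, -0.2493, 0.1836]
orientation: [-2.513, -1.88, -0.007]
force: [0.7, 3.4, 9.5]
width: 0.0235
0.18002974129737803 1.4658675685912637
{'clock': 11.3, 'eef_pos': [0.588, -0.249, 0.184], 'orientation': [-2.513, -1.88, -0.007], 'force': [0.681, 3.384, 9.544], 'width': 0.024, 'joint_positions': [-0.589, 0.561, 1.087, 0.006, 1.496, -0.303]}
[[0.282, 0.959, 0.002], [0.959, -0.282, 0.006], [0.006, 0.0, -1.0]]
```

```bash

python3 -m creep '{"gripper":[-0.1,-0.1,-0.1,-0.1,-0.1],"offset":[[0,0,0],[0,0,0],[0,0,0],[0,0,-0.4],[0,0,-1]],"rot":[[0,0,0],[0,0,0],[0,0,0],[0,0,0],[0,0,0]]}' 
python3 -m creep '{"gripper":[-1,-1],"offset":[[0,0,-0.2],[0,0,-0.2]],"rot":[[0,0,0],[0,0,0]]}' 10
python3 - <<'E'
from h import *
H=dn(np.deg2rad(-92));st()
plan(([.46,-.05,.32],H),([.47,.22,.32],H))
E
```

```text
clock: 11.8
eef_pos: [0.5848, -0.2495, 0.28]
orientation: [-2.511, -1.871, -0.001]
force: [1.0, -0.7, 0.2]
width: 0.0483
clock: 12.0
eef_pos: [0.5861, -0.2505, 0.3081]
orientation: [2.519, 1.877, 0.007]
force: [-0.0, 0.5, 0.1]
width: 0.0625
{'clock': 12.0, 'eef_pos': [0.586, -0.25, 0.308], 'orientation': [2.519, 1.877, 0.007], 'force': [-0.047, 0.489, 0.062], 'width': 0.062, 'joint_positions': [-0.591, 0.507, 0.832, 0.004, 1.801, -0.3]}
[[0.286, 0.958, 0.004], [0.958, -0.286, 0.003], [0.004, 0.003, -1.0]]
5 rows offset [0.73, -0.833, -0.056] rot [0.0, -0.002, 0.47]
4 rows offset [-0.017, -0.866, -0.044] rot [0.0, -0.001, 0.368]
  at [ 0.46 -0.05  0.32]
3 rows offset [0.002, -1.0, -0.0] rot [0.0, -0.0, -0.0]
3 rows offset [0.001, -1.0, -0.0] rot [0.0, -0.0, -0.0]
1 rows offset [0.001, -0.252, -0.0] rot [0.0, -0.0, -0.0]
  at [0.47 0.22 0.32]
```

```bash

python3 -m creep '{"gripper":[-1,-1,-1,-1,-1],"offset":[[0.73,-0.833,-0.056],[0.73,-0.833,-0.056],[0.73,-0.833,-0.056],[0.73,-0.833,-0.056],[0.73,-0.833,-0.056]],"rot":[[0,0,0.47],[0,0,0.47],[0,0,0.47],[0,0,0.47],[0,0,0.47]]}'
python3 -m creep '{"gripper":[-1,-1,-1,-1],"offset":[[-0.017,-0.866,-0.044],[-0.017,-0.866,-0.044],[-0.017,-0.866,-0.044],[-0.017,-0.866,-0.044]],"rot":[[0,0,0.368],[0,0,0.368],[0,0,0.368],[0,0,0.368]]}'
python3 -m creep '{"gripper":[-1,-1,-1],"offset":[[0,-1,0],[0,-1,0],[0,-1,0]],"rot":[[0,0,0],[0,0,0],[0,0,0]]}'
python3 -m creep '{"gripper":[-1,-1,-1,-1],"offset":[[0,-1,0],[0,-1,0],[0,-1,0],[0,-1,0]],"rot":[[0,0,0],[0,0,0],[0,0,0],[0,0,0]]}'
python3 - <<'E'
from h import *
st();snap('wrist','w4');snap('top','t4')
b=cv2.imread('pics/t4.png')[225:355,190:490]
a=cv2.imread('pics/w4.png');cv2.imwrite('pics/c4.png',np.vstack([a,cv2.resize(b,(277,120))]) if 0 else a)
cv2.imwrite('pics/c5.png',cv2.resize(b,None,fx=2.5,fy=2.5))
E
```

```text
clock: 12.5
eef_pos: [0.514, -0.1364, 0.3109]
orientation: [-3.021, -0.832, 0.003]
force: [0.9, 0.1, -0.4]
width: 0.0879
clock: 12.9
eef_pos: [0.4582, -0.0482, 0.317]
orientation: [-3.134, 0.062, 0.006]
force: [-0.8, 1.2, 0.3]
width: 0.088
clock: 13.2
eef_pos: [0.4627, 0.0732, 0.3173]
orientation: [-3.134, 0.052, 0.007]
force: [-1.1, -0.7, -0.3]
width: 0.088
clock: 13.6
eef_pos: [0.4671, 0.1922, 0.3177]
orientation: [-3.135, 0.05, 0.008]
force: [-0.5, -0.7, -0.3]
width: 0.0885
{'clock': 13.6, 'eef_pos': [0.467, 0.192, 0.318], 'orientation': [-3.135, 0.05, 0.008], 'force': [-0.541, -0.745, -0.282], 'width': 0.088, 'joint_positions': [0.152, 0.247, 1.206, 0.007, 1.692, 1.755]}
[[0.999, -0.032, -0.005], [-0.032, -0.999, 0.006], [-0.005, -0.006, -1.0]]
```

View pics/c4.png

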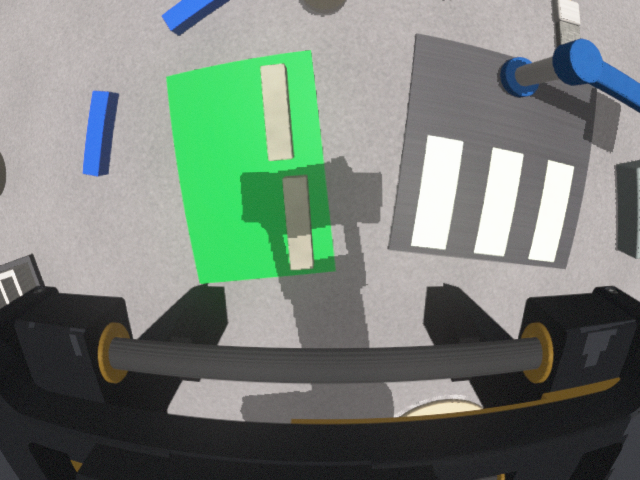

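View pics/c5.png

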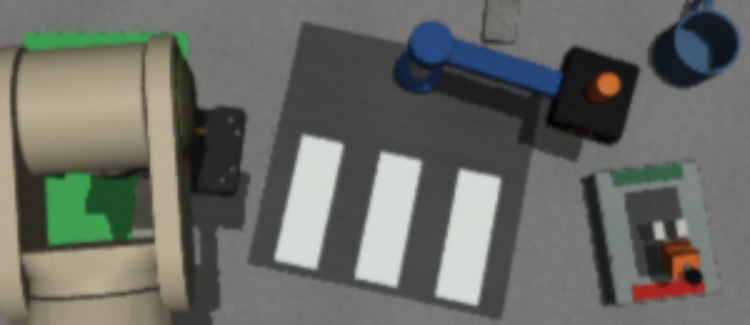

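The head is fully to the side and the strips are free. The wrist view shows the two bars, far one at (277,112) and near one at (298,223).

```bash

cat > bars.py <<'E'
from h import *
def bar(f,C):
    W=np.array([px(f,u,v,.03,True) for u,v in C])[:,:2]
    (c,wh,a)=cv2.minAreaRect((W*1000).astype(np.float32))
    far,near=W[:2].mean(0),W[2:].mean(0);d=far-near
    print('mid',W.mean(0).round(4),'len',np.linalg.norm(d).round(3),'wid',np.linalg.norm(W[0]-W[1]).round(3),np.linalg.norm(W[2]-W[3]).round(3),'yaw',np.arctan2(d[1],d[0]).round(3))
E
python3 - <<'E'
from bars import *
bar('w4',[(261,66),(285,64),(292,159),(269,160)])
bar('w4',[(283,178),(307,176),(312,268),(290,270)])
for n,u,v in [('s3',438,192),('s2',499,202),('s1',551,211)]:print(n,px('w4',u,v,.006,True).round(4))
im=cv2.imread('pics/w4.png')[50:285,240:330];cv2.imwrite('pics/c6.png',cv2.resize(im,None,fx=2.5,fy=2.5,interpolation=cv2.INTER_CUBIC))
E
```

```text
mid [0.5746 0.2492] len 0.118 wid 0.029 0.028 yaw 0.04
mid [0.4332 0.2292] len 0.12 wid 0.03 0.029 yaw 0.013
s3 [0.4669 0.0431 0.006 ]
s2 [ 0.453  -0.0496  0.006 ]
s1 [ 0.4399 -0.1421  0.006 ]
```

View pics/c6.png

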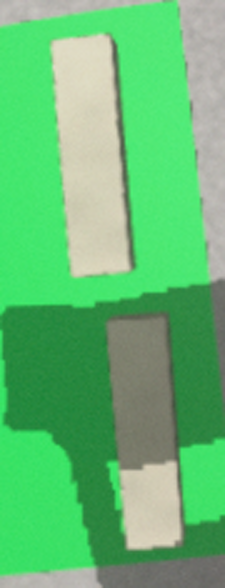

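```bash

python3 - <<'E'
from h import *
H=dn(.013-np.pi/2)
plan(([.4332,.2292,.12],H),([.4332,.2292,.007],H))
E
```

```text
3 rows offset [-0.176, -0.186, 1.0] rot [-0.002, 0.002, -0.018]
2 rows offset [-0.113, -0.127, 0.655] rot [-0.002, 0.001, -0.012]
  at [0.433 0.229 0.12 ]
3 rows offset [-0.0, -0.001, 0.941] rot [0.0, -0.0, -0.0]
  at [0.433 0.229 0.007]
```

```bash

python3 -m creep '{"gripper":[-1,-1,-1],"offset":[[-0.176,-0.186,1],[-0.176,-0.186,1],[-0.176,-0.186,1]],"rot":[[0,0,-0.018],[0,0,-0.018],[0,0,-0.018]]}' 12
python3 -m creep '{"gripper":[-1,-1,-1],"offset":[[-0.113,-0.127,0.655],[-0.113,-0.127,0.655],[-0.113,-0.127,0.655]],"rot":[[0,0,-0.012],[0,0,-0.012],[0,0,-0.012]]}' 12
python3 - <<'E'
from h import *
H=dn(.013-np.pi/2)
plan(([.4332,.2292,.007],H))
snap('wrist','w5');cv2.imwrite('pics/c7.png',cv2.imread('pics/w5.png')[0:420,100:540])
B=np.array([.4332,.2292]);u=np.array([1,.013])
for s in(-.06,.06):
  for t in(-.015,.015):print(np.round(proj('w5',np.r_[B+s*u+t*np.array([-.013,1]),.03],True)))
E
```

```text
clock: 14.0
eef_pos: [0.4451, 0.2126, 0.1958]
orientation: [-3.136, 0.014, 0.013]
force: [-0.4, 0.5, -0.1]
width: 0.088
clock: 14.3
eef_pos: [0.4313, 0.2285, 0.1179]
orientation: [-3.137, -0.017, 0.016]
force: [0.0, 0.7, 0.7]
width: 0.0881
3 rows offset [0.025, -0.002, 0.924] rot [-0.003, 0.006, -0.001]
  at [0.433 0.229 0.007]
[344. 312.]
[305. 312.]
[346. 151.]
[302. 152.]
```

View pics/c7.png

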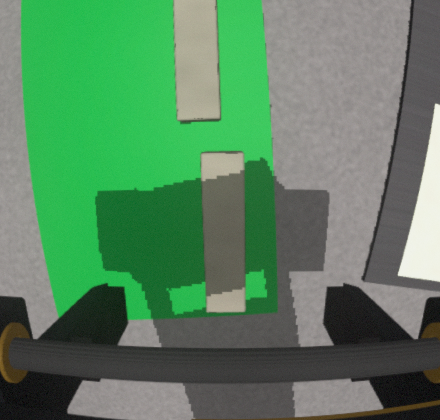

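The bar edges are at crop (201..244, 153..311), i.e. full image (301..344). That matches the prediction, so grasp with 12 N.

```bash

python3 -m creep '{"gripper":[-1,-1,-1,-1],"offset":[[0.01,0,0.4],[0.025,0,0.75],[0.025,0,0.925],[0.025,0,0.925]],"rot":[[0,0.006,0],[0,0.006,0],[0,0.006,0],[0,0.006,0]]}' 12
python3 -m creep '{"gripper":[1,1,1,1,1],"offset":[[0,0,0],[0,0,0],[0,0,0],[0,0,0],[0,0,0]],"rot":[[0,0,0],[0,0,0],[0,0,0],[0,0,0],[0,0,0]]}' 12
python3 -m creep '{"gripper":[1,1,1,1,1],"offset":[[0,0,0],[0,0,0],[0,0,0],[0,0,0],[0,0,0]],"rot":[[0,0,0],[0,0,0],[0,0,0],[0,0,0],[0,0,0]]}' 12
python3 -m creep '{"gripper":[1,1,1,1,1],"offset":[[0,0,-0.1],[0,0,-0.25],[0,0,-0.5],[0,0,-0.8],[0,0,-0.8]],"rot":[[0,0,0],[0,0,0],[0,0,0],[0,0,0],[0,0,0]]}' 12
python3 - <<'E'
from h import *
st()
H=dn(-.1367-np.pi/2)
plan(([.4526,-.0497,.10],H),([.4526,-.0497,.0135],H))
E
```

```text
clock: 14.75
eef_pos: [0.4369, 0.2297, 0.0096]
orientation: [-3.135, -0.016, -0.009]
force: [-0.6, 0.7, 0.4]
width: 0.088
clock: 15.25
eef_pos: [0.4367, 0.2308, 0.0106]
orientation: [-3.135, -0.019, -0.013]
force: [0.7, -0.3, 0.1]
width: 0.0503
clock: 15.75
eef_pos: [0.4364, 0.2307, 0.01]
orientation: [-3.135, -0.018, -0.011]
force: [-0.4, -0.2, -1.0]
width: 0.0104
clock: 16.25
eef_pos: [0.4376, 0.2306, 0.1099]
orientation: [-3.133, -0.019, -0.023]
force: [0.9, 0.2, -0.0]
width: 0.0001
{'clock': 16.25, 'eef_pos': [0.438, 0.231, 0.11], 'orientation': [-3.133, -0.019, -0.023], 'force': [0.867, 0.183, -0.011], 'width': 0.0, 'joint_positions': [0.242, 0.391, 1.629, 0.005, 1.105, 1.799]}
[[1.0, 0.012, 0.015], [0.012, -1.0, 0.009], [0.015, -0.008, -1.0]]
3 rows offset [0.041, 1.0, 0.027] rot [-0.003, -0.004, 0.04]
3 rows offset [0.104, 1.0, 0.032] rot [-0.002, -0.004, 0.041]
1 rows offset [0.056, 0.329, 0.011] rot [-0.001, -0.001, 0.014]
  at [ 0.453 -0.05   0.1  ]
2 rows offset [0.0, -0.0, 0.721] rot [-0.0, -0.0, -0.0]
  at [ 0.453 -0.05   0.014]
```

The fingers closed on nothing, so the bar has been displaced. I'll open, rise and look again.

```bash

python3 -m creep '{"gripper":[-1,-1,-1,-1,-1],"offset":[[0,0,-0.4],[0,0,-0.8],[0,0,-0.9],[0,0,-0.9],[0,0,-0.9]],"rot":[[0,0,0],[0,0,0],[0,0,0],[0,0,0],[0,0,0]]}' 12
python3 - <<'E'
from h import *
snap('wrist','w6');cv2.imwrite('pics/c8.png',cv2.resize(cv2.imread('pics/w6.png')[0:330,150:500],None,fx=1.7,fy=1.7,interpolation=cv2.INTER_CUBIC))
E
```

```text
clock: 16.75
eef_pos: [0.4344, 0.2292, 0.2126]
orientation: [-3.135, -0.018, -0.008]
force: [-0.5, -0.2, 0.4]
width: 0.038
```

View pics/c8.png

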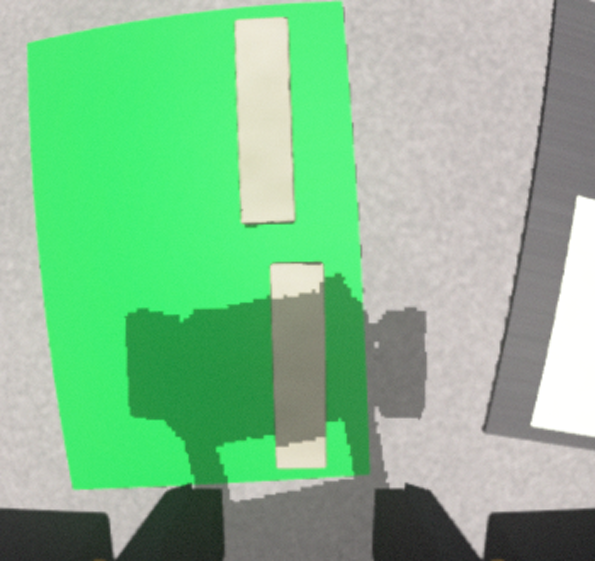

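```bash

python3 - <<'E'
from bars import *
f=lambda L:[(150+(u+.5)/1.7-.5,(v+.5)/1.7-.5) for u,v in L]
bar('w6',f([(271,264),(323,264),(325,467),(277,467)]))
bar('w6',f([(236,19),(288,18),(294,222),(243,222)]))
s=env.state();T=np.array(s['eef_pos']);print(T,proj('w6',T+[0,0,-.18],True),proj('w5',[.4332,.2292,.03],True))
E
```

```text
mid [0.4331 0.2296] len 0.118 wid 0.029 0.028 yaw 0.03
mid [0.5748 0.2498] len 0.119 wid 0.029 0.028 yaw 0.043
[0.43433394 0.22912664 0.2122953 ] (np.float64(326.1747229180773), np.float64(215.92035428339744)) (np.float64(324.56906902720664), np.float64(236.5382687666751))
```

The bar is still where measured, so closing to zero width makes no sense yet. I'll repeat the descent, watching from the side camera before and after closing.

```bash

python3 -m creep '{"gripper":[-1,-1,-1,-1],"offset":[[0,0,0.4],[0,0,0.8],[0,0,0.9],[0,0,0.9]],"rot":[[0,0,0],[0,0,0],[0,0,0],[0,0,0]]}' 10
python3 -m creep '{"gripper":[-1,-1,-1,-1],"offset":[[0,0,0.3],[0,0,0.6],[0,0,0.8],[0,0,0.8]],"rot":[[0,0,0],[0,0,0],[0,0,0],[0,0,0]]}' 10
python3 -c "
from h import *
snap('side','sA');snap('wrist','wA')"
python3 -m creep '{"gripper":[1,1,1,1,1],"offset":[[0,0,0],[0,0,0],[0,0,0],[0,0,0],[0,0,0]],"rot":[[0,0,0],[0,0,0],[0,0,0],[0,0,0],[0,0,0]]}' 10
python3 -m creep '{"gripper":[1,1,1],"offset":[[0,0,0],[0,0,0],[0,0,0]],"rot":[[0,0,0],[0,0,0],[0,0,0]]}' 10
python3 - <<'E'
from h import *
snap('side','sB');st()
ims=[]
for f in('sA','sB'):
    im=cv2.imread(f'pics/{f}.png')
    ims.append(cv2.resize(im[200:270,215:345],None,fx=3,fy=3,interpolation=cv2.INTER_CUBIC))
ims=np.vstack(ims);w=cv2.resize(cv2.imread('pics/wA.png')[0:420,100:540],(440,420))
cv2.imwrite('pics/c9.png',np.hstack([ims[:420,:360],w]))
B=np.array([.4332,.2294])
for s in(-.06,.06):
  for z in(0,.03):print([np.round((np.array(proj('sA',np.r_[B+[s,t],z]))-[215,200])*3) for t in(-.015,.015)])
E
```

```text
clock: 17.2
eef_pos: [0.434, 0.2296, 0.1029]
orientation: [-3.137, -0.018, -0.0]
force: [0.0, -0.1, 0.9]
width: 0.0743
clock: 17.6
eef_pos: [0.4352, 0.2303, 0.0081]
orientation: [-3.136, -0.018, -0.004]
force: [-0.7, 0.7, 0.9]
width: 0.0885
clock: 18.2
eef_pos: [0.4365, 0.2307, 0.0103]
orientation: [-3.135, -0.019, -0.012]
force: [0.2, 0.5, 0.6]
width: 0.0504
clock: 18.5
eef_pos: [0.4365, 0.2307, 0.0101]
orientation: [-3.135, -0.018, -0.011]
force: [-0.2, -0.1, -0.7]
width: 0.0261
{'clock': 18.55, 'eef_pos': [0.436, 0.231, 0.01], 'orientation': [-3.135, -0.018, -0.011], 'force': [0.597, -0.253, 0.265], 'width': 0.022, 'joint_positions': [0.243, 0.546, 1.738, 0.006, 0.85, 1.798]}
[[1.0, 0.012, 0.007], [0.012, -1.0, 0.007], [0.007, -0.007, -1.0]]
[array([ 88., 163.]), array([ 89., 146.])]
[array([ 86., 140.]), array([ 86., 124.])]
[array([201., 156.]), array([200., 139.])]
[array([199., 134.]), array([198., 117.])]
```

View pics/c9.png

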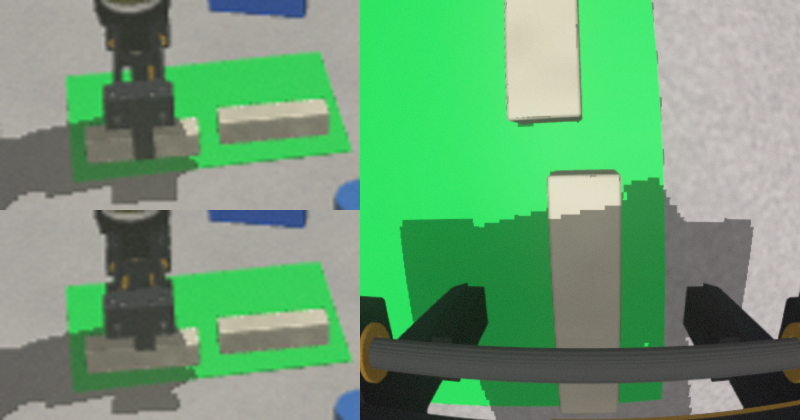

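Before closing, the near finger was in front of the bar and reached its base. After closing (22 mm), it appears inside the bar's outline. I'll open and try once more slightly lower, logging the width.

```bash

python3 -m creep '{"gripper":[-1,-1,-1,-1,-1],"offset":[[0,0,0],[0,0,0],[0,0,0],[0,0,0],[0,0,0]],"rot":[[0,0,0],[0,0,0],[0,0,0],[0,0,0],[0,0,0]]}' 10
python3 -m creep '{"gripper":[-1,-1,-1],"offset":[[-0.025,0,0.05],[-0.025,0,0.05],[-0.025,0,0.05]],"rot":[[0,0,0],[0,0,0],[0,0,0]]}' 10
python3 -m creep '{"gripper":[0.3,0.3,0.3,0.3,0.3],"offset":[[0,0,0],[0,0,0],[0,0,0],[0,0,0],[0,0,0]],"rot":[[0,0,0],[0,0,0],[0,0,0],[0,0,0],[0,0,0]]}' 10
python3 -m creep '{"gripper":[1,1,1,1,1],"offset":[[0,0,0],[0,0,0],[0,0,0],[0,0,0],[0,0,0]],"rot":[[0,0,0],[0,0,0],[0,0,0],[0,0,0],[0,0,0]]}' 10
python3 - <<'E'
from h import *
snap('side','sC');snap('wrist','wC');st()
s=cv2.resize(cv2.imread('pics/sC.png')[195:270,220:330],None,fx=4,fy=4,interpolation=cv2.INTER_CUBIC)
w=cv2.imread('pics/wC.png')[130:430,140:500]
cv2.imwrite('pics/c10.png',np.hstack([s,w]))
E
```

```text
clock: 19.05
eef_pos: [0.4364, 0.2307, 0.0101]
orientation: [-3.135, -0.019, -0.011]
force: [-0.5, 0.7, -0.3]
width: 0.06
clock: 19.35
eef_pos: [0.4333, 0.2307, 0.0038]
orientation: [-3.135, -0.018, -0.01]
force: [0.1, 0.3, 1.2]
width: 0.0838
clock: 19.85
eef_pos: [0.4335, 0.2307, 0.0041]
orientation: [-3.135, -0.018, -0.011]
force: [0.2, -0.3, -0.8]
width: 0.0482
clock: 20.35
eef_pos: [0.4335, 0.2307, 0.0041]
orientation: [-3.135, -0.018, -0.011]
force: [-0.5, -0.1, -0.8]
width: 0.0296
{'clock': 20.45, 'eef_pos': [0.434, 0.231, 0.004], 'orientation': [-3.135, -0.018, -0.011], 'force': [0.469, -0.668, -0.492], 'width': 0.03, 'joint_positions': [0.245, 0.553, 1.75, 0.006, 0.83, 1.799]}
[[1.0, 0.012, 0.007], [0.012, -1.0, 0.007], [0.007, -0.007, -1.0]]
```

View pics/c10.png

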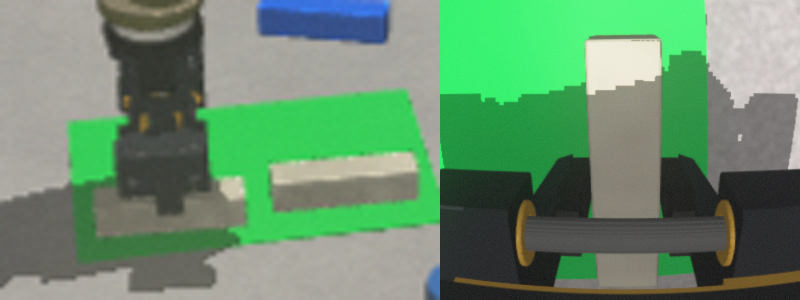

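The jaws are now holding the bar (29.6 mm). The tips evidently draw back when closing, so the low TCP matters. Lift gently and check.

```bash

python3 -m creep '{"gripper":[1,1,1,1,1],"offset":[[0,0,0],[0,0,-0.05],[0,0,-0.1],[0,0,-0.2],[0,0,-0.3]],"rot":[[0,0,0],[0,0,0],[0,0,0],[0,0,0],[0,0,0]]}' 13
python3 -m creep '{"gripper":[1,1,1,1,1],"offset":[[0,0,-0.15],[0,0,-0.3],[0,0,-0.5],[0,0,-0.5],[0,0,-0.5]],"rot":[[0,0,0],[0,0,0],[0,0,0],[0,0,0],[0,0,0]]}' 13
python3 - <<'E'
from h import *
H=dn(-.1367-np.pi/2+.017)
plan(([.4526,-.0497,.10],H),([.4526,-.0497,.0135],H))
snap('side','sD');snap('wrist','wD')
E
```

```text
clock: 20.95
eef_pos: [0.4331, 0.2305, 0.0408]
orientation: [-3.135, -0.018, -0.011]
force: [0.2, -0.1, -2.1]
width: 0.0296
clock: 21.45
eef_pos: [0.4327, 0.23, 0.1]
orientation: [-3.135, -0.018, -0.012]
force: [0.2, -0.5, -2.8]
width: 0.0296
3 rows offset [0.059, 1.0, -0.006] rot [-0.002, -0.002, 0.036]
3 rows offset [0.117, 1.0, -0.004] rot [-0.002, -0.002, 0.036]
1 rows offset [0.056, 0.324, -0.0] rot [-0.001, -0.001, 0.012]
  at [ 0.453 -0.05   0.1  ]
2 rows offset [0.001, -0.001, 0.721] rot [0.0, 0.0, -0.0]
  at [ 0.453 -0.05   0.013]
```

```bash

python3 -m creep '{"gripper":[1,1,1,1,1],"offset":[[0.015,0.25,0],[0.03,0.5,0],[0.045,0.75,0],[0.059,1,0],[0.059,1,0]],"rot":[[0,0,0.02],[0,0,0.04],[0,0,0.04],[0,0,0.04],[0,0,0.04]]}' 13
python3 -m creep '{"gripper":[1,1,1,1,1],"offset":[[0.03,0.25,0],[0.06,0.5,0],[0.09,0.75,0],[0.117,1,0],[0.117,1,0]],"rot":[[0,0,0.02],[0,0,0.04],[0,0,0.04],[0,0,0.04],[0,0,0.04]]}' 13
python3 -m creep '{"gripper":[1,1,1],"offset":[[0.05,0.324,0],[0.056,0.324,0],[0.056,0.324,0]],"rot":[[0,0,0.015],[0,0,0.015],[0,0,0.015]]}' 13
python3 - <<'E'
from h import *
st();snap('wrist','wE')
H=dn(-.1367-np.pi/2)
plan(([.4526,-.0497,.0125],H))
cv2.imwrite('pics/c11.png',cv2.imread('pics/wE.png')[60:440])
for n,p in(('s2',[.4526,-.0498]),('far',[.4526+.0743,-.0498-.0102])):print(n,np.round(proj('wE',np.r_[p,.006],True)))
E
```

```text
clock: 22.05
eef_pos: [0.4412, 0.1077, 0.0984]
orientation: [-3.134, 0.085, -0.008]
force: [0.5, 0.6, -1.7]
width: 0.0298
clock: 22.55
eef_pos: [0.4494, -0.0125, 0.0978]
orientation: [-3.129, 0.183, -0.009]
force: [-1.3, -0.1, -2.5]
width: 0.0297
clock: 22.85
eef_pos: [0.4513, -0.0492, 0.0977]
orientation: [-3.126, 0.216, -0.009]
force: [-0.1, 0.6, -2.5]
width: 0.0299
{'clock': 22.85, 'eef_pos': [0.451, -0.049, 0.098], 'orientation': [-3.126, 0.216, -0.009], 'force': [-0.06, 0.628, -2.454], 'width': 0.03, 'joint_positions': [-0.376, 0.351, 1.744, 0.011, 1.044, 1.327]}
[[0.99, -0.138, 0.006], [-0.138, -0.99, 0.008], [0.005, -0.008, -1.0]]
2 rows offset [0.01, 0.012, 0.711] rot [-0.005, -0.003, -0.0]
  at [ 0.453 -0.05   0.013]
s2 [327. 238.]
far [326. 132.]
```

View pics/c11.png

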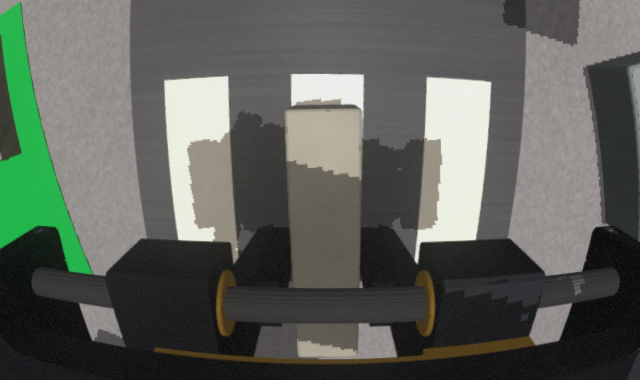

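```bash

python3 -m creep '{"gripper":[1,1,1,1,1],"offset":[[0.01,0.01,0.3],[0.01,0.012,0.55],[0.01,0.012,0.68],[0.01,0.012,0.72],[0.01,0.012,0.73]],"rot":[[0,0,0],[0,0,0],[0,0,0],[0,0,0],[0,0,0]]}' 13
python3 -m creep '{"gripper":[1,1],"offset":[[0,0,0],[0,0,0.006]],"rot":[[0,0,0],[0,0,0]]}' 13
python3 -c "
from h import *
st()"
```

```text
clock: 23.4
eef_pos: [0.453, -0.0499, 0.0105]
orientation: [-3.127, 0.213, -0.009]
force: [0.1, -0.4, -0.9]
width: 0.0301
clock: 23.6
eef_pos: [0.4536, -0.0507, 0.0108]
orientation: [-3.128, 0.215, -0.013]
force: [0.1, -0.8, -1.3]
width: 0.0296
{'clock': 23.6, 'eef_pos': [0.454, -0.051, 0.011], 'orientation': [-3.128, 0.215, -0.013], 'force': [0.072, -0.832, -1.296], 'width': 0.03, 'joint_positions': [-0.377, 0.502, 1.838, 0.013, 0.795, 1.322]}
[[0.991, -0.137, 0.009], [-0.137, -0.991, 0.006], [0.008, -0.007, -1.0]]
```

```bash

python3 -m creep '{"gripper":[1,1,-1,-1,-1],"offset":[[0,0.003,0.012],[0,0.003,0.012],[0,0.003,0.012],[0,0.003,0.012],[0,0.003,0.012]],"rot":[[0,0,0],[0,0,0],[0,0,0],[0,0,0],[0,0,0]]}' 13
python3 -m creep '{"gripper":[-1,-1,-1,-1,-1],"offset":[[0,0,0],[0,0,0],[0,0,-0.3],[0,0,-0.7],[0,0,-1]],"rot":[[0,0,0],[0,0,0],[0,0,0],[0,0,0],[0,0,0]]}' 13
python3 - <<'E'
from h import *
H=dn(.042-np.pi/2);st();snap('wrist','wF')
plan(([.5747,.2495,.15],H),([.5747,.2495,.004],H))
C=np.array([.4526,-.0498]);u=np.array([np.cos(-.1367),np.sin(-.1367)]);n=np.array([-u[1],u[0]])
print([np.round(proj('wF',np.r_[C+s*u+t*n,.036],True)).tolist() for s in(-.06,.06) for t in(-.015,.015)])
im=cv2.imread('pics/wF.png');g=cv2.cvtColor(im,cv2.COLOR_BGR2GRAY);print(g[200,250:400:4].tolist())
E
```

```text
clock: 24.1
eef_pos: [0.4531, -0.0513, 0.0087]
orientation: [-3.127, 0.215, -0.011]
force: [0.0, -0.2, -0.3]
width: 0.0513
clock: 24.6
eef_pos: [0.4523, -0.052, 0.1308]
orientation: [-3.127, 0.215, -0.012]
force: [1.1, 0.3, -0.0]
width: 0.0879
{'clock': 24.6, 'eef_pos': [0.452, -0.052, 0.131], 'orientation': [-3.127, 0.215, -0.012], 'force': [1.127, 0.271, -0.001], 'width': 0.088, 'joint_positions': [-0.381, 0.306, 1.694, 0.01, 1.136, 1.323]}
[[0.991, -0.137, 0.008], [-0.137, -0.991, 0.006], [0.007, -0.007, -1.0]]
3 rows offset [0.247, -1.0, -0.037] rot [-0.001, -0.004, -0.043]
3 rows offset [0.32, -1.0, -0.041] rot [-0.001, -0.004, -0.044]
2 rows offset [0.233, -0.587, -0.027] rot [-0.0, -0.002, -0.027]
  at [0.575 0.25  0.15 ]
3 rows offset [-0.0, 0.001, 1.0] rot [-0.0, -0.0, -0.0]
1 rows offset [-0.0, 0.0, 0.217] rot [-0.0, -0.0, -0.0]
  at [0.575 0.25  0.004]
[[342.0, 313.0], [304.0, 313.0], [344.0, 156.0], [301.0, 156.0]]
[63, 60, 60, 62, 60, 58, 58, 57, 61, 57, 65, 144, 142, 142, 99, 101, 104, 101, 100, 101, 109, 103, 115, 160, 152, 150, 209, 94, 97, 100, 94, 96, 65, 61, 61, 62, 67, 63]
```

```bash

python3 -m creep '{"gripper":[-1,-1,-1],"offset":[[0.247,-1,-0.04],[0.247,-1,-0.04],[0.247,-1,-0.04]],"rot":[[0,0,-0.043],[0,0,-0.043],[0,0,-0.043]]}' 13
python3 -m creep '{"gripper":[-1,-1,-1],"offset":[[0.32,-1,-0.04],[0.32,-1,-0.04],[0.32,-1,-0.04]],"rot":[[0,0,-0.044],[0,0,-0.044],[0,0,-0.044]]}' 13
python3 -m creep '{"gripper":[-1,-1,-1],"offset":[[0.233,-0.587,-0.027],[0.233,-0.587,-0.027],[0.233,-0.587,-0.027]],"rot":[[0,0,-0.027],[0,0,-0.027],[0,0,-0.027]]}' 13
python3 - <<'E'
from h import *
H=dn(.042-np.pi/2);st();snap('wrist','wG')
plan(([.5747,.2495,.05],H),([.5747,.2495,.004],H))
def box(im,f,C,y,z):
    C=np.array(C);u=np.array([np.cos(y),np.sin(y)]);n=np.array([-u[1],u[0]])
    P=[proj(f,np.r_[C+s*u+t*n,z],True) for s,t in((-.06,-.015),(.06,-.015),(.06,.015),(-.06,.015))]
    cv2.polylines(im,[np.int32(np.round(P))],True,(0,0,255),1)
a=cv2.imread('pics/wF.png');box(a,'wF',[.4526,-.0498],-.1367,.036)
b=cv2.imread('pics/wG.png');box(b,'wG',[.5747,.2495],.042,.03)
cv2.imwrite('pics/c12.png',np.hstack([a[60:400,120:520],b[0:340,120:520]]))
E
```

```text
clock: 24.95
eef_pos: [0.4986, 0.0655, 0.1345]
orientation: [-3.132, 0.107, -0.012]
force: [0.4, -0.4, 0.2]
width: 0.0881
clock: 25.25
eef_pos: [0.5452, 0.183, 0.14]
orientation: [-3.134, -0.002, -0.012]
force: [-0.1, -0.1, -0.9]
width: 0.0881
clock: 25.55
eef_pos: [0.5729, 0.2529, 0.1434]
orientation: [-3.134, -0.07, -0.011]
force: [-1.0, -0.7, -0.2]
width: 0.0878
{'clock': 25.55, 'eef_pos': [0.573, 0.253, 0.143], 'orientation': [-3.134, -0.07, -0.011], 'force': [-0.963, -0.677, -0.163], 'width': 0.088, 'joint_positions': [0.225, 0.566, 1.198, 0.006, 1.37, 1.749]}
[[0.999, 0.045, 0.007], [0.045, -0.999, 0.007], [0.007, -0.007, -1.0]]
2 rows offset [0.013, 0.02, 0.778] rot [-0.004, -0.004, 0.001]
  at [0.575 0.249 0.05 ]
1 rows offset [0.0, -0.0, 0.383] rot [0.0, -0.0, 0.0]
  at [0.575 0.249 0.004]
```

View pics/c12.png

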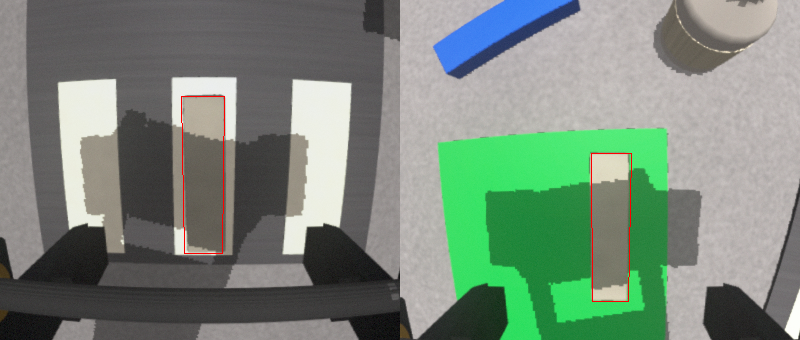

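Both predicted outlines fit. The left half shows bar B centred on the middle strip, and the right half shows bar A where expected. Grasp bar A.

```bash

python3 -m creep '{"gripper":[-1,-1,-1],"offset":[[0.013,0.02,0.4],[0.013,0.02,0.78],[0.013,0.02,0.78]],"rot":[[0,0,0],[0,0,0],[0,0,0]]}' 13
python3 -c "
from h import *
plan(([.5747,.2495,.004],dn(.042-np.pi/2)))"
```

```text
clock: 25.9
eef_pos: [0.5715, 0.2464, 0.0453]
orientation: [-3.137, -0.063, 0.007]
force: [0.3, 0.6, -0.5]
width: 0.0882
1 rows offset [0.029, -0.023, 0.344] rot [-0.003, 0.003, -0.001]
  at [0.575 0.249 0.004]
```

```bash

python3 -m creep '{"gripper":[-1,-1,-1,-1],"offset":[[0.02,0,0.2],[0.02,-0.01,0.3],[0.02,-0.01,0.34],[0.02,-0.01,0.34]],"rot":[[0,0,0],[0,0,0],[0,0,0],[0,0,0]]}' 11
python3 -c "
from h import *
plan(([.5747,.2495,.004],dn(.042-np.pi/2)))"
python3 -m creep '{"gripper":[0,0,0,0,0],"offset":[[0,0,0],[0,0,0],[0,0,0],[0,0,0],[0,0,0]],"rot":[[0,0,0],[0,0,0],[0,0,0],[0,0,0],[0,0,0]]}' 11
```

```text
clock: 26.3
eef_pos: [0.5777, 0.2499, 0.0106]
orientation: [-3.134, -0.065, -0.012]
force: [-0.6, -0.7, -0.2]
width: 0.0884
1 rows offset [-0.026, 0.003, 0.055] rot [-0.004, -0.005, -0.0]
  at [0.575 0.249 0.004]
clock: 26.8
eef_pos: [0.5776, 0.2501, 0.0101]
orientation: [-3.134, -0.065, -0.012]
force: [-0.3, 0.0, 0.5]
width: 0.0501
```

```bash

python3 -m creep '{"gripper":[0,0,0],"offset":[[-0.025,0,0.05],[-0.025,0,0.055],[-0.025,0,0.055]],"rot":[[0,0,0],[0,0,0],[0,0,0]]}' 11
python3 -m creep '{"gripper":[1,1,1,1,1],"offset":[[0,0,0],[0,0,0],[0,0,0],[0,0,0],[0,0,0]],"rot":[[0,0,0],[0,0,0],[0,0,0],[0,0,0],[0,0,0]]}' 11
python3 -m creep '{"gripper":[1,1,1],"offset":[[0,0,0],[0,0,0],[0,0,0]],"rot":[[0,0,0],[0,0,0],[0,0,0]]}' 13
```

```text
clock: 27.1
eef_pos: [0.5743, 0.25, 0.0029]
orientation: [-3.135, -0.065, -0.01]
force: [0.7, 0.2, 0.4]
width: 0.044
clock: 27.6
eef_pos: [0.5747, 0.2501, 0.0034]
orientation: [-3.134, -0.065, -0.012]
force: [0.2, 0.5, -0.3]
width: 0.0297
clock: 27.9
eef_pos: [0.5747, 0.2501, 0.0034]
orientation: [-3.134, -0.065, -0.012]
force: [0.4, 1.3, 0.8]
width: 0.0297
```

Gripped. Lift and plan to strip 3.

```bash

python3 -m creep '{"gripper":[1,1,1,1,1],"offset":[[0,0,-0.1],[0,0,-0.3],[0,0,-0.5],[0,0,-0.8],[0,0,-0.8]],"rot":[[0,0,0],[0,0,0],[0,0,0],[0,0,0],[0,0,0]]}' 13
python3 - <<'E'
from h import *
st()
H=dn(-.1367-np.pi/2)
plan(([.466,.0437,.10],H),([.466,.0437,.0135],H))
E
```

```text
clock: 28.4
eef_pos: [0.5758, 0.2498, 0.1046]
orientation: [-3.133, -0.065, -0.025]
force: [0.3, 0.3, -1.3]
width: 0.0293
{'clock': 28.4, 'eef_pos': [0.576, 0.25, 0.105], 'orientation': [-3.133, -0.065, -0.025], 'force': [0.297, 0.275, -1.28], 'width': 0.029, 'joint_positions': [0.219, 0.601, 1.253, 0.005, 1.271, 1.746]}
[[0.999, 0.042, 0.016], [0.042, -0.999, 0.008], [0.016, -0.008, -1.0]]
3 rows offset [-0.588, 1.0, 0.006] rot [-0.003, -0.006, 0.068]
2 rows offset [-0.324, 0.716, 0.01] rot [-0.003, -0.004, 0.046]
  at [0.466 0.044 0.1  ]
2 rows offset [0.001, -0.0, 0.721] rot [0.0, 0.0, -0.0]
  at [0.466 0.044 0.014]
```

```bash

python3 -m creep '{"gripper":[1,1,1,1,1],"offset":[[-0.15,0.25,0],[-0.3,0.5,0],[-0.45,0.75,0],[-0.588,1,0],[-0.588,1,0]],"rot":[[0,0,0.02],[0,0,0.04],[0,0,0.068],[0,0,0.068],[0,0,0.068]]}' 13
python3 -m creep '{"gripper":[1,1,1,1,1],"offset":[[-0.1,0.25,0],[-0.2,0.5,0],[-0.324,0.716,0],[-0.324,0.716,0],[-0.324,0.716,0]],"rot":[[0,0,0.02],[0,0,0.046],[0,0,0.046],[0,0,0.046],[0,0,0.046]]}' 13
python3 - <<'E'
from h import *
st()
H=dn(-.1367-np.pi/2)
plan(([.466,.0437,.0105],H))
E
```

```text
clock: 28.9
eef_pos: [0.5063, 0.124, 0.0976]
orientation: [-3.134, 0.107, -0.006]
force: [-0.3, 0.6, -1.7]
width: 0.0295
clock: 29.4
eef_pos: [0.4643, 0.0434, 0.0971]
orientation: [-3.127, 0.217, -0.011]
force: [-0.1, -0.2, -2.1]
width: 0.0299
{'clock': 29.4, 'eef_pos': [0.464, 0.043, 0.097], 'orientation': [-3.127, 0.217, -0.011], 'force': [-0.09, -0.181, -2.148], 'width': 0.03, 'joint_positions': [-0.166, 0.37, 1.714, 0.009, 1.052, 1.538]}
[[0.99, -0.138, 0.007], [-0.138, -0.99, 0.007], [0.006, -0.008, -1.0]]
2 rows offset [0.009, 0.001, 0.722] rot [-0.005, -0.004, -0.001]
  at [0.466 0.044 0.01 ]
```

```bash

python3 -m creep '{"gripper":[1,1,1,1,1],"offset":[[0.01,0,0.3],[0.01,0,0.55],[0.01,0,0.68],[0.01,0,0.72],[0.01,0,0.735]],"rot":[[0,0,0],[0,0,0],[0,0,0],[0,0,0],[0,0,0]]}' 13
python3 -m creep '{"gripper":[1,1],"offset":[[0,0,0],[0,0,0]],"rot":[[0,0,0],[0,0,0]]}' 13
```

```text
clock: 29.9
eef_pos: [0.4657, 0.0448, 0.009]
orientation: [-3.126, 0.214, -0.008]
force: [-7.6, 3.4, 18.0]
width: 0.0298
clock: 30.1
eef_pos: [0.4666, 0.0442, 0.0094]
orientation: [-3.127, 0.214, -0.013]
force: [0.2, 0.3, -1.1]
width: 0.0296
```

```bash

python3 -m creep '{"gripper":[-1,-1,-1,-1,-1],"offset":[[0,0,0],[0,0,0],[0,0,0],[0,0,0],[0,0,0]],"rot":[[0,0,0],[0,0,0],[0,0,0],[0,0,0],[0,0,0]]}' 13
python3 -m creep '{"gripper":[-1,-1,-1,-1,-1],"offset":[[0,0,0],[0,0,-0.2],[0,0,-0.6],[0,0,-1],[0,0,-1]],"rot":[[0,0,0],[0,0,0],[0,0,0],[0,0,0],[0,0,0]]}' 13
python3 -m creep '{"gripper":[-1,-1,-1,-1,-1],"offset":[[0,0.2,-0.3],[0,0.4,-0.7],[0,0.4,-1],[0,0.4,-1],[0,0.4,-1]],"rot":[[0,0,0],[0,0,0],[0,0,0],[0,0,0],[0,0,0]]}' 13
python3 - <<'E'
from h import *
st();snap('wrist','wH')
def box(im,f,C,y,z):
    C=np.array(C);u=np.array([np.cos(y),np.sin(y)]);n=np.array([-u[1],u[0]])
    P=[proj(f,np.r_[C+s*u+t*n,z],True) for s,t in((-.06,-.015),(.06,-.015),(.06,.015),(-.06,.015))]
    cv2.polylines(im,[np.int32(np.round(P))],True,(0,0,255),1)
a=cv2.imread('pics/wH.png');box(a,'wH',[.4526,-.0498],-.1367,.036);box(a,'wH',[.466,.0437],-.1367,.036)
cv2.imwrite('pics/c13.png',a)
K=[.5875,-.2493];print('knob proj',proj('wH',K+[.222],True))
b,g,r=[a[...,i].astype(int) for i in range(3)]
m=((r>170)&(g>60)&(g<150)&(b<70)).astype('uint8');n,_,s,c=cv2.connectedComponentsWithStats(m)
print([(s[i].tolist(),c[i].round(1)) for i in range(1,n) if s[i][4]>100])
H=dn(np.deg2rad(-16));K=np.array(K)
plan((np.r_[K,.30],H),(np.r_[K,.182],H))
E
```

```text
clock: 30.6
eef_pos: [0.4659, 0.0437, 0.009]
orientation: [-3.127, 0.215, -0.011]
force: [0.4, 0.4, 0.6]
width: 0.0674
clock: 31.1
eef_pos: [0.4676, 0.0426, 0.1341]
orientation: [-3.128, 0.215, -0.027]
force: [-0.1, -0.6, 0.2]
width: 0.0882
clock: 31.6
eef_pos: [0.4574, -0.0054, 0.2479]
orientation: [-3.127, 0.216, -0.01]
force: [-0.0, -0.4, 0.1]
width: 0.0881
{'clock': 31.6, 'eef_pos': [0.457, -0.005, 0.248], 'orientation': [-3.127, 0.216, -0.01], 'force': [-0.01, -0.402, 0.139], 'width': 0.088, 'joint_positions': [-0.277, 0.19, 1.481, 0.009, 1.465, 1.431]}
[[0.991, -0.137, 0.007], [-0.137, -0.991, 0.007], [0.006, -0.008, -1.0]]
knob proj (np.float64(647.050721999097), np.float64(39.61861898772668))
[]
5 rows offset [0.701, 0.962, -0.233] rot [-0.001, -0.003, -0.47]
5 rows offset [-0.11, 1.0, -0.196] rot [-0.001, -0.003, -0.397]
1 rows offset [-0.073, 0.081, -0.02] rot [-0.0, 0.0, -0.043]
  at [ 0.588 -0.249  0.3  ]
3 rows offset [0.001, 0.0, 0.983] rot [-0.0, 0.0, 0.0]
  at [ 0.587 -0.249  0.182]
```

View pics/c13.png

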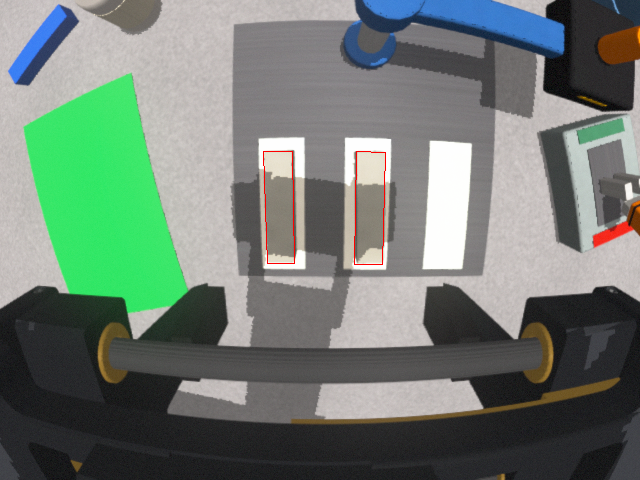

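Both bars lie centred on strips 2 and 3, at (370,208) and (280,207), and the mat is empty. Now back to the knob.

```bash

python3 -m creep '{"gripper":[-1,-1,-1,-1,-1],"offset":[[0.2,0.3,-0.3],[0.4,0.6,-0.4],[0.701,0.962,-0.4],[0.701,0.962,-0.4],[0.701,0.962,-0.4]],"rot":[[0,0,-0.47],[0,0,-0.47],[0,0,-0.47],[0,0,-0.47],[0,0,-0.47]]}' 15
python3 -m creep '{"gripper":[-1,-1,-1,-1,-1],"offset":[[-0.11,1,-0.02],[-0.11,1,-0.02],[-0.11,1,-0.02],[-0.11,1,-0.02],[-0.11,1,-0.02]],"rot":[[0,0,-0.397],[0,0,-0.397],[0,0,-0.397],[0,0,-0.397],[0,0,-0.397]]}' 15
python3 - <<'E'
from h import *
st();snap('wrist','wI');K=np.array([.5875,-.2493])
print('knob proj',proj('wI',np.r_[K,.222],True))
a=cv2.imread('pics/wI.png');b,g,r=[a[...,i].astype(int) for i in range(3)]
m=((r>170)&(g>60)&(g<150)&(b<70)).astype('uint8');n,_,s,c=cv2.connectedComponentsWithStats(m)
for i in range(1,n):
  if s[i][4]>100:print(s[i].tolist(),px('wI',*c[i],.222,True))
plan((np.r_[K,.182],dn(np.deg2rad(-16))))
E
```

```text
clock: 32.15
eef_pos: [0.5251, -0.1329, 0.293]
orientation: [-2.991, -0.934, -0.008]
force: [-0.2, 1.1, -0.0]
width: 0.0883
clock: 32.65
eef_pos: [0.5817, -0.2383, 0.2954]
orientation: [-2.565, -1.805, -0.013]
force: [-0.2, 1.2, -0.2]
width: 0.0881
{'clock': 32.65, 'eef_pos': [0.582, -0.238, 0.295], 'orientation': [-2.565, -1.805, -0.013], 'force': [-0.241, 1.238, -0.18], 'width': 0.088, 'joint_positions': [-0.581, 0.492, 0.892, 0.01, 1.759, -0.235]}
[[0.338, 0.941, 0.003], [0.941, -0.338, 0.009], [0.01, 0.0, -1.0]]
knob proj (np.float64(338.22247691285025), np.float64(258.53156426169335))
[410, 0, 22, 18, 230] [ 0.69834842 -0.10444608  0.222     ]
[322, 243, 33, 32, 790] [ 0.58740213 -0.24925313  0.222     ]
3 rows offset [-0.083, 0.078, 0.95] rot [0.001, -0.006, -0.043]
  at [ 0.588 -0.249  0.182]
```

```bash

python3 -m creep '{"gripper":[-1,-1,-1,-1],"offset":[[-0.08,0.078,0.3],[-0.08,0.078,0.6],[-0.08,0.078,0.94],[-0.08,0.078,0.94]],"rot":[[0,0,-0.043],[0,0,-0.043],[0,0,-0.043],[0,0,-0.043]]}' 15
python3 -m creep '{"gripper":[1,1,1,1,1],"offset":[[0,0,0],[0,0,0],[0,0,0],[0,0,0],[0,0,0]],"rot":[[0,0,0],[0,0,0],[0,0,0],[0,0,0],[0,0,0]]}' 15
python3 -m creep '{"gripper":[1,1,1,1,1],"offset":[[0,0,0],[0,0,0],[0,0,0],[0,0,0],[0,0,0]],"rot":[[0,0,0],[0,0,0],[0,0,0],[0,0,0],[0,0,0]]}' 15
python3 - <<'E'
from h import *
st();s=env.state();p=np.array(s['eef_pos']);c=np.array([.6306,-.0745]);v=p[:2]-c;a0=np.arctan2(v[1],v[0])
Q=R.from_rotvec(s['orientation'])
print('r',np.hypot(*v),'swing',a0%(2*np.pi)-(np.pi-.1367))
for k in range(1,6):
    t=-.1*k;q=c+.1802*np.array([np.cos(a0+t),np.sin(a0+t)])
    print(k,(Q.inv().apply(np.r_[q,p[2]]-p)/.12).round(3))
E
```

```text
clock: 33.1
eef_pos: [0.5858, -0.2474, 0.1798]
orientation: [-2.501, -1.881, -0.009]
force: [0.6, -0.4, -0.6]
width: 0.0883
clock: 33.6
eef_pos: [0.5882, -0.2496, 0.1862]
orientation: [2.509, 1.891, 0.016]
force: [1.1, 0.2, 0.5]
width: 0.0499
clock: 34.1
eef_pos: [0.588, -0.2495, 0.1854]
orientation: [-2.508, -1.89, -0.015]
force: [-0.6, -0.2, 0.7]
width: 0.0232
{'clock': 34.1, 'eef_pos': [0.588, -0.25, 0.185], 'orientation': [-2.508, -1.89, -0.015], 'force': [-0.63, -0.155, 0.714], 'width': 0.023, 'joint_positions': [-0.59, 0.558, 1.086, 0.01, 1.495, -0.312]}
[[0.275, 0.961, 0.007], [0.961, -0.275, 0.007], [0.008, 0.005, -1.0]]
r 0.18013261098139885 swing 1.4686924454381027
1 [ 0.001 -0.15  -0.001]
2 [ 0.017 -0.299 -0.001]
3 [ 0.049 -0.446 -0.002]
4 [ 0.094 -0.589 -0.002]
5 [ 0.154 -0.727 -0.002]
```

```bash

python3 -m creep '{"gripper":[1,1,1,1,1],"offset":[[0.001,-0.15,0],[0.017,-0.299,0],[0.049,-0.446,0],[0.094,-0.589,0],[0.154,-0.727,0]],"rot":[[0,0,0.064],[0,0,0.128],[0,0,0.191],[0,0,0.255],[0,0,0.318]]}' 15
python3 -m creep '{"gripper":[1,1,1,1,1],"offset":[[0.001,-0.15,0],[0.017,-0.299,0],[0.049,-0.446,0],[0.094,-0.589,0],[0.154,-0.727,0]],"rot":[[0,0,0.064],[0,0,0.128],[0,0,0.191],[0,0,0.255],[0,0,0.318]]}' 15
python3 -m creep '{"gripper":[1,1,1,1,1],"offset":[[0.001,-0.15,0],[0.017,-0.299,0],[0.049,-0.446,0],[0.075,-0.53,0],[0.075,-0.53,0]],"rot":[[0,0,0.064],[0,0,0.128],[0,0,0.191],[0,0,0.23],[0,0,0.23]]}' 15
python3 - <<'E'
from h import *
st();s=env.state();p=np.array(s['eef_pos']);c=np.array([.6306,-.0745]);v=p[:2]-c;a0=np.arctan2(v[1],v[0])
Q=R.from_rotvec(s['orientation'])
print('r',np.hypot(*v),'swing',a0%(2*np.pi)-(np.pi-.1367))
for k in range(1,6):
    t=-.04*k;q=c+.1802*np.array([np.cos(a0+t),np.sin(a0+t)])
    print(k,(Q.inv().apply(np.r_[q,p[2]]-p)/.12).round(3))
E
```

```text
clock: 34.6
eef_pos: [0.5089, -0.2077, 0.1854]
orientation: [-2.899, -1.205, -0.016]
force: [3.1, 0.5, 0.3]
width: 0.0234
clock: 35.1
eef_pos: [0.4599, -0.1331, 0.1854]
orientation: [-3.104, -0.451, -0.014]
force: [4.9, 0.7, -3.1]
width: 0.0236
clock: 35.6
eef_pos: [0.4502, -0.0689, 0.1854]
orientation: [-3.133, 0.106, -0.011]
force: [0.3, -0.1, -3.8]
width: 0.0235
{'clock': 35.6, 'eef_pos': [0.45, -0.069, 0.185], 'orientation': [-3.133, 0.106, -0.011], 'force': [0.293, -0.052, -3.801], 'width': 0.024, 'joint_positions': [-0.418, 0.242, 1.603, 0.01, 1.293, 1.217]}
[[0.998, -0.067, 0.007], [-0.067, -0.998, 0.007], [0.007, -0.008, -1.0]]
r 0.18047501752773382 swing 0.10554291398314186
1 [ 0.001 -0.06   0.   ]
2 [ 0.003 -0.12   0.001]
3 [ 0.007 -0.18   0.001]
4 [ 0.013 -0.24   0.002]
5 [ 0.021 -0.299  0.002]
```

```bash

python3 -m creep '{"gripper":[1,1,1,1,1],"offset":[[0.001,-0.06,0],[0.003,-0.1,0],[0.005,-0.12,0],[0.006,-0.14,0],[0.006,-0.14,0]],"rot":[[0,0,0.025],[0,0,0.045],[0,0,0.055],[0,0,0.06],[0,0,0.06]]}' 15
python3 -m creep '{"gripper":[1,1,1],"offset":[[0,-0.012,0],[0.001,-0.025,0],[0.001,-0.025,0]],"rot":[[0,0,0],[0,0,0],[0,0,0]]}' 15
python3 -m creep '{"gripper":[1,1,1],"offset":[[0,-0.01,0],[0.001,-0.02,0],[0.001,-0.02,0]],"rot":[[0,0,0],[0,0,0],[0,0,0]]}' 15
python3 -c "
from h import *
s=env.state();v=np.array(s['eef_pos'])[:2]-[.6306,-.0745];print(np.arctan2(v[1],v[0])-(np.pi-.1367))"
```

```text
clock: 36.1
eef_pos: [0.4515, -0.053, 0.1854]
orientation: [-3.124, 0.253, -0.007]
force: [-5.3, 2.3, -3.7]
width: 0.0236
clock: 36.4
eef_pos: [0.4519, -0.0502, 0.1854]
orientation: [-3.124, 0.254, -0.006]
force: [-5.2, 0.5, -3.5]
width: 0.0237
clock: 36.7
eef_pos: [0.452, -0.0494, 0.1854]
orientation: [-3.127, 0.254, -0.005]
force: [-10.0, -8.8, -1.8]
width: 0.0234
-0.0030733814308203655
```

At the stop: the opposing force is 9 N and the angle is about 0. Release and go to the lever.

```bash

python3 -m creep '{"gripper":[-0.1,-0.1,-0.1,-0.1,-0.1],"offset":[[0,0,0],[0,0,0],[0,0,0],[0,0,-0.4],[0,0,-0.9]],"rot":[[0,0,0],[0,0,0],[0,0,0],[0,0,0],[0,0,0]]}' 25
python3 - <<'E'
from h import *
st();snap('top','tJ');
a=cv2.imread('pics/tJ.png');b,g,r=[a[...,i].astype(int) for i in range(3)]
H=dn(np.deg2rad(-79.4))
p,Q=lev(-.5,.17)
plan(([.39,-.28,.30],H),(p,Q))
E
```

```text
clock: 37.2
eef_pos: [0.4523, -0.0482, 0.2847]
orientation: [-3.123, 0.254, -0.007]
force: [1.5, 0.1, -0.5]
width: 0.0485
{'clock': 37.2, 'eef_pos': [0.452, -0.048, 0.285], 'orientation': [-3.123, 0.254, -0.007], 'force': [1.523, 0.079, -0.504], 'width': 0.048, 'joint_positions': [-0.373, 0.164, 1.408, 0.009, 1.567, 1.36]}
[[0.987, -0.161, 0.005], [-0.161, -0.987, 0.008], [0.004, -0.009, -1.0]]
3 rows offset [-0.111, 1.0, -0.036] rot [-0.001, -0.006, -0.111]
3 rows offset [-0.28, 0.951, -0.032] rot [-0.0, -0.006, -0.11]
  at [ 0.39 -0.28  0.3 ]
4 rows offset [-0.242, 0.675, 0.798] rot [-0.0, 0.318, 0.0]
  at [ 0.376 -0.365  0.204]
```

```bash

python3 -m creep '{"gripper":[-1,-1,-1],"offset":[[-0.111,1,-0.1],[-0.111,1,-0.1],[-0.111,1,-0.1]],"rot":[[0,0,-0.111],[0,0,-0.111],[0,0,-0.111]]}' 25
python3 -m creep '{"gripper":[-1,-1,-1],"offset":[[-0.28,0.951,-0.03],[-0.28,0.951,-0.03],[-0.28,0.951,-0.03]],"rot":[[0,0,-0.11],[0,0,-0.11],[0,0,-0.11]]}' 25
python3 -m creep '{"gripper":[-1,-1,-1,-1,-1],"offset":[[-0.242,0.675,0.3],[-0.242,0.675,0.6],[-0.242,0.675,0.8],[-0.242,0.675,0.8],[-0.242,0.675,0.8]],"rot":[[0,0.318,0],[0,0.318,0],[0,0.318,0],[0,0.318,0],[0,0.318,0]]}' 25
python3 - <<'E'
from h import *
snap('wrist','wK');snap('side','sK')
st();plan(lev(-.5,.12),lev(-.5,.056))
C=np.array([.4502,-.0601])
a=cv2.imread('pics/wK.png');b,g,r=[a[...,i].astype(int) for i in range(3)]
m=((r>170)&(g>60)&(g<150)&(b<70)).astype('uint8');n,_,s,c=cv2.connectedComponentsWithStats(m)
print([(s[i].tolist(),c[i].round(1)) for i in range(1,n) if s[i][4]>100], proj('wK',lev(-.5,.069)[0],True),proj('wK',lev(-.5,.112)[0],True))
for k in range(2):
  f='top';snap(f,'tK');a=cv2.imread('pics/tK.png');b,g,r=[a[...,i].astype(int) for i in range(3)]
  m=((r>170)&(g>60)&(g<150)&(b<70)).astype('uint8');n,_,s,c=cv2.connectedComponentsWithStats(m)
  print([(c[i].round(1),px('tK',*c[i],.222).round(4)) for i in range(1,n) if s[i][4]>30]);break
E
```

```text
clock: 37.55
eef_pos: [0.4195, -0.1671, 0.2952]
orientation: [-3.136, -0.02, -0.014]
force: [0.1, 1.2, -0.2]
width: 0.07
clock: 37.85
eef_pos: [0.3869, -0.2824, 0.2973]
orientation: [-3.123, -0.288, -0.013]
force: [0.7, 0.4, 0.3]
width: 0.088
clock: 38.35
eef_pos: [0.3735, -0.3644, 0.1996]
orientation: [-2.979, -0.268, -0.772]
force: [0.6, -0.4, 1.0]
width: 0.088
{'clock': 38.45, 'eef_pos': [0.375, -0.364, 0.201], 'orientation': [-2.982, -0.275, -0.772], 'force': [0.287, -0.15, -1.084], 'width': 0.088, 'joint_positions': [-1.267, 0.272, 1.619, 0.536, 1.237, -0.055]}
[[0.86, 0.183, 0.477], [0.159, -0.983, 0.092], [0.485, -0.003, -0.874]]
1 rows offset [0.018, 0.008, 0.402] rot [-0.002, -0.004, -0.001]
  at [ 0.4  -0.36  0.16]
2 rows offset [-0.0, 0.0, 0.533] rot [0.0, -0.0, -0.0]
  at [ 0.43  -0.355  0.104]
[([309, 211, 37, 5, 127], array([327.7, 212.7])), ([306, 217, 43, 39, 1048], array([327.3, 231.9]))] (np.float64(326.7722566530415), np.float64(231.48453388736476)) (np.float64(326.7970788766858), np.float64(247.47615131286756))
[(array([344.8, 188.9]), array([ 0.7541, -0.0171,  0.222 ])), (array([350.4, 306.3]), array([ 0.452 , -0.0496,  0.222 ])), (array([551.8, 313.3]), array([ 0.4718, -0.5433,  0.222 ])), (array([463.4, 329.7]), array([ 0.4159, -0.3274,  0.222 ]))]
```

The top view puts the knob at (0.452, -0.050), which matches swing 0. The lever is aligned too. Grasp the collar.

```bash

python3 -m creep '{"gripper":[-1,-1,-1,-1,-1],"offset":[[0.018,0,0.3],[0.018,0,0.6],[0.018,0,0.85],[0.018,0,0.93],[0.018,0,0.93]],"rot":[[0,0,0],[0,0,0],[0,0,0],[0,0,0],[0,0,0]]}' 25
python3 -m creep '{"gripper":[1,1,1,1,1],"offset":[[0,0,0],[0,0,0],[0,0,0],[0,0,0],[0,0,0]],"rot":[[0,0,0],[0,0,0],[0,0,0],[0,0,0],[0,0,0]]}' 25
python3 -m creep '{"gripper":[1,1,1,1,1],"offset":[[0,0,0],[0,0,0],[0,0,0],[0,0,0],[0,0,0]],"rot":[[0,0,0],[0,0,0],[0,0,0],[0,0,0],[0,0,0]]}' 25
python3 - <<'E'
from h import *
st();plan(lev(-.5,.056))
E
```

```text
clock: 39.0
eef_pos: [0.4307, -0.3523, 0.1044]
orientation: [-2.979, -0.278, -0.772]
force: [0.4, 0.0, 0.3]
width: 0.088
clock: 39.5
eef_pos: [0.4297, -0.3531, 0.1046]
orientation: [-2.98, -0.273, -0.773]
force: [0.0, 0.9, 0.2]
width: 0.0501
clock: 40.0
eef_pos: [0.43, -0.3542, 0.1045]
orientation: [-2.982, -0.273, -0.774]
force: [1.9, -4.7, -1.4]
width: 0.0297
{'clock': 40.0, 'eef_pos': [0.43, -0.354, 0.104], 'orientation': [-2.982, -0.273, -0.774], 'force': [1.864, -4.705, -1.391], 'width': 0.03, 'joint_positions': [-1.147, 0.437, 1.698, 0.609, 0.973, -0.1]}
[[0.859, 0.182, 0.478], [0.158, -0.983, 0.091], [0.486, -0.003, -0.874]]
1 rows offset [-0.001, 0.005, 0.002] rot [-0.001, -0.005, -0.001]
  at [ 0.43  -0.355  0.104]
```

```bash

python3 -m creep '{"gripper":[1,1,1,1],"offset":[[0,0,-0.06],[0,0,-0.11],[0,0,-0.11],[0,0,-0.11]],"rot":[[0,0,0],[0,0,0],[0,0,0],[0,0,0]]}' 25
python3 -m creep '{"gripper":[1,1],"offset":[[0.071,0,0.005],[0.142,0,0.018]],"rot":[[0,-0.08,0],[0,-0.16,0]]}' 25
python3 -m creep '{"gripper":[1,1,1],"offset":[[0.071,0,0.005],[0.142,0,0.018],[0.142,0,0.018]],"rot":[[0,-0.08,0],[0,-0.16,0],[0,-0.16,0]]}' 25
python3 - <<'E'
from h import *
st();plan(lev(.25,.068),lev(.5,.068))
E
```

```text
clock: 40.4
eef_pos: [0.4237, -0.3554, 0.1159]
orientation: [-2.982, -0.273, -0.774]
force: [4.1, -5.6, -4.6]
width: 0.0299
clock: 40.6
eef_pos: [0.4388, -0.3527, 0.1224]
orientation: [-3.079, -0.279, -0.389]
force: [1.6, 0.5, -4.3]
width: 0.0297
clock: 40.9
eef_pos: [0.4583, -0.3485, 0.1241]
orientation: [-3.126, -0.295, -0.002]
force: [-0.3, -8.9, -4.5]
width: 0.0296
{'clock': 40.9, 'eef_pos': [0.458, -0.349, 0.124], 'orientation': [-3.126, -0.295, -0.002], 'force': [-0.309, -8.906, -4.481], 'width': 0.03, 'joint_positions': [-0.857, 0.506, 1.371, 0.002, 1.265, 0.525]}
[[0.982, 0.187, 0.001], [0.187, -0.982, 0.002], [0.002, -0.002, -1.0]]
2 rows offset [0.123, 0.009, 0.027] rot [-0.001, -0.16, 0.002]
  at [ 0.473 -0.347  0.121]
2 rows offset [0.141, 0.0, 0.018] rot [0.0, -0.159, 0.0]
  at [ 0.489 -0.344  0.115]
```

```bash

python3 -m creep '{"gripper":[1,1,1],"offset":[[0.06,0.005,0.008],[0.125,0.008,0.022],[0.125,0.008,0.022]],"rot":[[0,-0.08,0],[0,-0.16,0],[0,-0.16,0]]}' 25
python3 -m creep '{"gripper":[1,1,1,1],"offset":[[0.071,0,0.005],[0.142,0,0.018],[0.145,0,0.018],[0.145,0,0.018]],"rot":[[0,-0.08,0],[0,-0.16,0],[0,-0.16,0],[0,-0.16,0]]}' 25
python3 -m creep '{"gripper":[1,1,-1,-1,-1],"offset":[[0.01,0,0.06],[0.015,0,0.1],[0.015,0,0.1],[0.015,0,0.1],[0.015,0,0.1]],"rot":[[0,0,0],[0,0,0],[0,0,0],[0,0,0],[0,0,0]]}' 25
python3 -m creep '{"gripper":[-1,-1,-1,-1,-1],"offset":[[0,0,0],[0,0,0],[0,0,-0.4],[0,0,-0.8],[0,0,-1]],"rot":[[0,0,0],[0,0,0],[0,0,0],[0,0,0],[0,0,0]]}' 25
python3 - <<'E'
from h import *
st();snap('wrist','wL');snap('side','sL');snap('top','tL')
a=cv2.imread('pics/sL.png')[200:430,190:410];a=cv2.resize(a,None,fx=1.7,fy=1.7)
w=cv2.imread('pics/wL.png')[100:400,150:500];w=cv2.copyMakeBorder(w,0,max(0,a.shape[0]-300),0,0,cv2.BORDER_CONSTANT)
cv2.imwrite('pics/c14.png',np.hstack([a,w[:a.shape[0]]]))
for d in(.069,.112):print(np.round(np.array(proj('wL',lev(.5,d)[0],True))-[150,100]+[a.shape[1],0]))
a=cv2.imread('pics/tL.png');b,g,r=[a[...,i].astype(int) for i in range(3)]
m=((r>170)&(g>60)&(g<150)&(b<70)).astype('uint8');n,_,s,c=cv2.connectedComponentsWithStats(m)
print([(c[i].round(1),px('tL',*c[i],.222).round(4)) for i in range(1,n) if s[i][4]>30])
E
```

```text
clock: 41.2
eef_pos: [0.4727, -0.3459, 0.1199]
orientation: [3.085, 0.292, -0.389]
force: [-1.2, -4.7, -4.6]
width: 0.0296
clock: 41.6
eef_pos: [0.4867, -0.3431, 0.1138]
orientation: [2.995, 0.281, -0.764]
force: [-1.9, -2.2, -3.6]
width: 0.0295
clock: 42.1
eef_pos: [0.4827, -0.3439, 0.1044]
orientation: [2.994, 0.279, -0.76]
force: [-0.5, -0.3, -0.1]
width: 0.0516
clock: 42.6
eef_pos: [0.5409, -0.3337, 0.2133]
orientation: [2.992, 0.279, -0.754]
force: [0.2, -0.3, 0.2]
width: 0.0876
{'clock': 42.6, 'eef_pos': [0.541, -0.334, 0.213], 'orientation': [2.992, 0.279, -0.754], 'force': [0.185, -0.306, 0.177], 'width': 0.088, 'joint_positions': [-0.596, 0.754, 0.721, -0.375, 2.005, 0.689]}
[[0.865, 0.184, -0.466], [0.163, -0.983, -0.086], [-0.474, -0.002, -0.881]]
[550. 133.]
[550. 148.]
[(array([344.8, 188.7]), array([ 0.7546, -0.0173,  0.222 ]))]
```

View pics/c14.png

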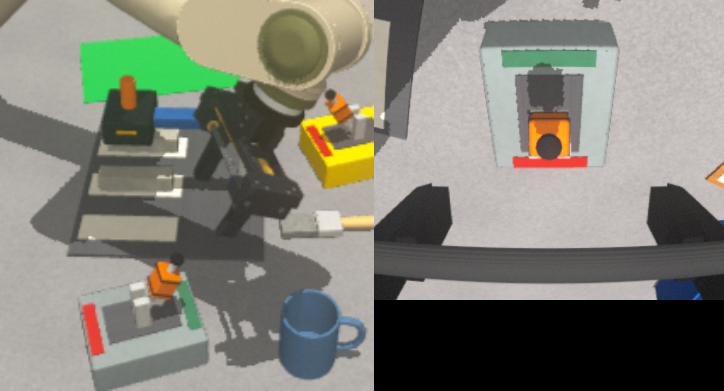

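The lever is on green with its cap at crop (549,147), predicted (550,148), and the collar is down. The head is over the bed, the bars are on their strips, and the robot is clear.

```bash

python3 -m creep '{"gripper":[-1,-1],"offset":[[0,0,-0.2],[0,0,-0.4]],"rot":[[0,0,0],[0,0,0]]}' 
python3 -c "
from plant import env
env.hand_in()"
```

```text
clock: 42.95
eef_pos: [0.5609, -0.3301, 0.2502]
orientation: [2.995, 0.279, -0.768]
force: [-0.1, 0.4, 1.2]
width: 0.0883
the job is handed in; nothing more can be done
```

The job is done and handed in at about 43 s of the 210 s allowed:
1. I switched the head off.
2. I swung it to about 1.47 rad (fully to the side).
3. I laid both bars on strips 2 and 3, gripping at 10–13 N.
4. I swung the head back to its stop.
5. I flipped the lever to green and let the collar drop.

**Last checks:**
- **Lever:** the final wrist picture shows the lever cap within 1–2 px of the green end position, with the collar down.
- **Head:** the tool met about 9 N at the stop. With the arm clear, the knob measured (0.452, -0.050), an angle of about 0. After the final lever flip my knob check found nothing in the top picture, but the side picture still shows the head over the bed.
- **Bars:** both outlines matched the strip middles to about 1–2 mm before the head swung back. The final side picture shows them still on their strips.

**What went wrong or disagreed:**
- **Bar grasps:** two closings on the first bar, with the fingers about 10 mm above the table, did not hold it, and the side picture was hard to explain. The first closed right through to zero opening. Going 6 mm lower held it.
- **Contact spike:** setting the second bar down gave a brief spike of about 18 N vertically on the tool, back to about 1 N in the next reading.

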